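Book in a lock and its key cartons with the hand scanner

TASK

The lock case in the slide-jaw fixture has its bar-code label hidden under the sliding jaw: open the jaw, turn the case end for end so that the label lies at the fixed jaw, and push the jaw close up against it again. Then take the scanner from its rest and read the lock's label and after it the labels of the key cartons, largest carton first, each time holding the scanner still for a good second with its window level and straight above the middle of the label, 4 to 11 cm clear of it, the scan line running across the bars. At the end the cartons that are there should lie flat in the tray, none on top of another, the scanner should be back on its rest, the case still clamped, and the screwdriver, tub and bolt plate left alone.

Things in the scene. Friction and masses are not known exactly. Their poses are not given: they have to be found in the camera images.
- fixture: slide-jaw fixture fixed on the bench: base plate 100 (x) x 265 (y) x 12 mm, origin under its middle; a part sits on the plate, 12 mm up. Fixed jaw block (76 wide, top 36 mm above the bench) at the -y end, gripping face at y = -95 mm; sliding jaw at the +y end. A clamped lock case lies flat, its length along the fixture's y, its centre at x = 0, y = -40 mm
- jaw (a joint): sliding jaw's travel along the fixture's +y (m): 0 = just touching a clamped case (face 110 mm from the fixed jaw); grows as it opens, to 0.066. Slides stiffly (4 N), stays where left. Dark block 76 mm wide; its hold-down lip reaches 32 mm over the top of the case (lip underside 43, top 50 mm above the bench)
- jaw_post (a point): grip point on the axis of the sliding jaw's black upright post (18 mm diameter), 72 mm above the bench; the post stands from 50 to 82 mm above the bench, 31 mm behind the jaw's face
- lock_case: steel lock case, closed flat box 110 (x) x 64 (y) x 28 mm high, 0.45 kg, round holes in its long sides; origin at the centre of its underside; bar-code label on top near its +x end. At the start it is clamped with the label end under the sliding jaw's lip (case +x along fixture +y)
- lock_label (a point): centre of the lock case's label, on top, 20 mm from the case's +x end; axes as the case's. The label is 40 mm long across the case (case y) and 20 mm along it; the bars follow one another along the 40 mm, so the scan line must lie along case y
- scanner: black hand-held bar-code scanner on its rest, 0.2 kg: straight grip 160 (x) x 34 (y) x 30 mm high, origin at the middle of its underside; head 36 x 50 mm at the +x end, top level with the grip, reaching 12 mm below it. Grip it from above across the 34 mm near the middle
- scanner_window (a point): centre of the scanner's amber window under its head, 90 mm along x and 12 mm below the origin; axes as the scanner's. It looks along -z; its scan line lies along the scanner's y. It reads a label 40 to 110 mm from the window
- rest: grey scanner rest fixed on the bench: foot 150 (x) x 90 x 8 mm, origin under its middle; two U-shaped saddles 14 mm thick at x = -50 and +50 mm, 46 mm wide inside, floor 30 and cheeks 48 mm above the bench. The scanner lies along the rest's x, its origin 30 mm above the rest's
- tray: grey open plastic tray fixed on the bench, 155 (x) x 300 (y) x 26 mm high outside, walls and floor 4 mm; origin at the centre of its underside
- carton_large: the large white key carton, 100 (x) x 62 (y) x 36 mm high, closed and stiff; origin at the centre of its underside; may be absent
- label_large (a point): centre of the large carton's bar-code label, 40 (x) x 20 mm, in the middle of its top; axes as the carton's; the scan line must lie along x; absent with its carton
- carton_medium: the medium white key carton, 80 (x) x 50 (y) x 36 mm high, closed and stiff; origin at the centre of its underside; may be absent
- label_medium (a point): centre of the medium carton's bar-code label, 40 (x) x 20 mm, in the middle of its top; axes as the carton's; the scan line must lie along x; absent with its carton
- carton_small: the small white key carton, 60 (x) x 38 (y) x 36 mm high, closed and stiff; origin at the centre of its underside; may be absent
- label_small (a point): centre of the small carton's bar-code label, 40 (x) x 20 mm, in the middle of its top; axes as the carton's; the scan line must lie along x; absent with its carton
- screwdriver: bystander: red-handled screwdriver, 170 mm, lying on the bench; leave alone
- tub: bystander: white tub of screws, 92 mm across, 70 mm high; leave alone
- bolt_plate: bystander: steel plate 50 x 130 mm with three round bolts; leave alone
Things that resemble listed ones, but are neither listed nor needed, are in the scene too. Of the things shaped like the scanner, the black one is meant.

How it is judged:
On the way, in this order (a step that is already met when the one before it is completed fails the run):
1. the lock case is turned end for end, flat on the seat, label at the fixed jaw, and the jaw is closed up against it (x of lock_case in the frame of fixture between -0.015 and 0.015 m and y of lock_case in the frame of fixture between -0.05 and -0.03 m and z of lock_case in the frame of fixture between 0.006 and 0.018 m and angle between the x axis of lock_case and the y axis of fixture, either way round below 0.14 rad and angle between lock_case's own z axis and vertical below 0.1 rad and y of lock_label in the frame of fixture below -0.06 m and value of joint jaw below 0.006 m), for 0.3 s.
2. the scanner is held still for a second over the clamped lock's label (all of step 1 and x of lock_label in the frame of scanner_window between -0.012 and 0.012 m and y of lock_label in the frame of scanner_window between -0.012 and 0.012 m and z of lock_label in the frame of scanner_window between -0.12 and -0.035 m and angle between the z axis of scanner_window and the z axis of lock_label, either way round below 0.26 rad and angle between the y axis of scanner_window and the y axis of lock_label, either way round below 0.35 rad), for 1 s.
3. the scanner is held still for a second over the large carton's label (x of label_large in the frame of scanner_window between -0.012 and 0.012 m and y of label_large in the frame of scanner_window between -0.012 and 0.012 m and z of label_large in the frame of scanner_window between -0.12 and -0.035 m and angle between the z axis of scanner_window and the z axis of label_large, either way round below 0.26 rad and angle between the y axis of scanner_window and the x axis of label_large, either way round below 0.35 rad), for 1 s.
4. the scanner is held still for a second over the medium carton's label (x of label_medium in the frame of scanner_window between -0.012 and 0.012 m and y of label_medium in the frame of scanner_window between -0.012 and 0.012 m and z of label_medium in the frame of scanner_window between -0.12 and -0.035 m and angle between the z axis of scanner_window and the z axis of label_medium, either way round below 0.26 rad and angle between the y axis of scanner_window and the x axis of label_medium, either way round below 0.35 rad), for 1 s.
5. the scanner is held still for a second over the small carton's label (x of label_small in the frame of scanner_window between -0.012 and 0.012 m and y of label_small in the frame of scanner_window between -0.012 and 0.012 m and z of label_small in the frame of scanner_window between -0.12 and -0.035 m and angle between the z axis of scanner_window and the z axis of label_small, either way round below 0.26 rad and angle between the y axis of scanner_window and the x axis of label_small, either way round below 0.35 rad), for 1 s.
At the end, for the whole second after the job is handed in: Case flat in the fixture, label at the fixed jaw, off-centre under 15 mm across and 10 mm along, square to 8 degrees, jaw within 6 mm of it; scanner upright in both saddles of its rest, within 14 mm of the middle; every carton present flat on the tray floor; all at rest (all of step 1 and linear speed of each of lock_case, scanner, carton_large, carton_medium, carton_small below 0.02 m/s and horizontal distance between scanner and rest below 0.014 m and z of scanner in the frame of rest between 0.024 and 0.036 m and angle between each of scanner, carton_large, carton_medium, carton_small's own z axis and vertical below 0.12 rad and angle between the x axis of scanner and the x axis of rest, either way round below 0.2 rad and x of carton_large in the frame of tray between -0.075 and 0.075 m and y of carton_large in the frame of tray between -0.147 and 0.147 m and z of carton_large in the frame of tray between -0.002 and 0.01 m and x of carton_medium in the frame of tray between -0.075 and 0.075 m and y of carton_medium in the frame of tray between -0.147 and 0.147 m and z of carton_medium in the frame of tray between -0.002 and 0.01 m and x of carton_small in the frame of tray between -0.075 and 0.075 m and y of carton_small in the frame of tray between -0.147 and 0.147 m and z of carton_small in the frame of tray between -0.002 and 0.01 m); the robot touches nothing.
It fails at once if the screwdriver is disturbed (moved more than 30 mm) (distance of screwdriver from where it was at the start of the episode above 0.03 m).
It fails at once if the tub is disturbed (moved more than 30 mm) (distance of tub from where it was at the start of the episode above 0.03 m).
It fails at once if the bolt plate is disturbed (moved more than 30 mm) (distance of bolt_plate from where it was at the start of the episode above 0.03 m).
Of carton_large, carton_medium, carton_small only 2 to 3 are there at a start; the rules pass over those that are not, and their reading is None.
At some moment in a run one of carton_large, carton_medium, carton_small may be knocked a few centimetres aside while the robot is not near it.
It also fails if it takes over 210 s, if anything falls off the work surface, if the arm or the gripper's body presses on something with over 40 N, if the wrist force passes 120 N, or if a joint passes its speed limit or range.

ROBOT

A 7-joint arm with a two-finger parallel gripper is mounted at the origin on the work surface. World frame = base frame: x ahead of the robot, y to its left, z up, the work surface at z = 0. Lengths are in m, angles in rad, forces in N, time in s.
With the tool pointing down it reaches from about 0.4 to 0.85 m from the base axis. Payload 4.5 kg.
Tool frame: the origin (TCP) lies between the finger pads; the fingertips stand r.tip_reach ahead of it and the grasp point (between the pads) lies 3 mm ahead of it (r.tip_reach is the distance from the TCP to the fingertips, in m); z points along the fingers, y is the line along which they close (so a half turn about z gives the same grasp; the last joint's range is limited). The gripper opens to 88 mm and grips with 3 to 60 N. Pads are 18 mm wide; open, the fingers measure 123 mm over their backs; the gripper's body (75 mm by 187 mm) begins 45 mm behind the grasp point.
Start: joints at [-1.204, 0.689, -0.195, 1.565, 0.157, 0.902, -0.215], TCP at [0.204, 0.591, 0.261] pointing down, gripper open.
Joint ranges: [-3.01, 3.01], [-0.46, 2.08], [-1.47, 1.51], [0.13, 2.56], [-1, 4.14], [0.04, 2.09], [-2.66, 2.66]. Speed limits (rad/s): [2.57, 2.57, 3.14, 3.14, 3.14, 3.14, 3.14].

INTERFACE

Orientations are given as a unit quaternion [x, y, z, w].
In Python, from plant import r gives the robot as it stands.
- The arm moves only by the tool step_arm, never from a script. Its argument "motion" is a list of rows, each an object with "dp": the shift along the tool's x, y, z in mm, a list of three; "twist": the turn, a rotation vector about the tool's x, y, z in rad, a list of three; "hand": the opening, from -1 (shut) to 1 (fully open). In form: [{"dp": [dx, dy, dz], "twist": [rx, ry, rz], "hand": hand}, ...]. A call has 1 to 5 rows; each row is the pose to reach, as a shift and turn from the pose commanded when the call began, along the tool's axes at that moment; what a row does not reach only later rows make up. A row lasts 1/8 s, in which the tool goes at most 62.5 mm and 10.7 degrees, less where a joint would pass 70% of its speed; a pose out of reach is approached as far as the arm can. A call with a gripper value outside its range is refused whole. The fingers move at their own pace and stop on an object; "force" is the grip in N (left out, the last holds). Time passes only in rows, so rows that repeat a pose let the fingers close. It gives the time, the measured TCP pose, the force, the opening and the grip force at its end, in the units of the state.
- r.get_state(): the state, without advancing time (a new reading comes with each control period).
- r.snapshot(name): name is "side" or "top"; returns a dict with "pixels" (480x640x3 uint8, red, green, blue), "depth" (480x640 float32, m along the optical axis (not along the pixel's ray), 0 where there is no reading), "fx", "fy", "cx", "cy" (pixels), "xyz" and "orientation" of the camera in the world. Camera axes: x right, y down, z forward; pixel columns grow to the right and rows downward; lengths in m; the calibration is good to about 2 mm. A picture is of the moment at which its call begins.
- r.finish_job(): hands the job in; it is judged then, once.
Trained networks look in the newest picture that a camera, given by its name, has taken for a name from the list of things; names that differ only in an ending like _2 or _b are one class to them, and where a whole thing is asked for, a point or a joint stands for the part that bears it (a point fixed in the world has none). Each returns a list of dicts, best first, with "score" (0 to 1); they miss things now and then, are a little off and sometimes report something else, mostly with a low value. They report only what shows in the picture. A call takes as long as a camera call. They do not tell look-alikes from the thing itself.
- r.search_frame(camera, thing): "at" ([x, y, z] in m, in the coordinates of the camera as it stood for that picture, good to about 4 mm: the middle of the surface that is visible of it).
The state is a dict: "clock": time; "q": joint angles; "qd": joint speeds; "joint_torque": joint torques, N m; "tool_pos": TCP position; "eef_rot": TCP orientation; "contact_force": force on the tool from outside, world axes, zero at the start; "moment": the same for the moment, N m; "opening": opening from 0.0 (shut) to 1.0 (fully open); "finger_force": force on a finger pad.
Only numpy, scipy, OpenCV 4.12 (cv2) and the standard library are available. Lean on these libraries where they do the work, as an engineer would, in place of code of your own. Each camera call takes 0.05 s, during which the arm holds its last target. There are 200 camera calls.

## Working session

There is one attempt and no reset: what is moved stays moved. The work goes in short steps, Python scripts to look and compute and a tool call to move; the robot and the scene stay as the last step left them, time stands still between calls to the robot, and variables do not carry over. Pictures are saved under pics/ and viewed, at most 14 in all, crops included, and the job is handed in when it is done.

Besides the shell and the picture viewer there is one more tool, called after ">>>" by a JSON object that holds its "fn" and its "kwargs". step_arm: Moves the arm, as the interface text tells. Its arguments: {"type":"object","properties":{"motion":{"type":"array"},"force":{"type":"number"}},"required":["motion"]}

```bash
mkdir -p pics; ls; cat > h.py <<'E'
import numpy as np, cv2
from scipy.spatial.transform import Rotation as R
from plant import r
def snap(n,f=None):
    s=r.snapshot(n)
    if f: cv2.imwrite('pics/'+f,s['pixels'][:,:,::-1])
    return s
def cam2w(s,p): return np.array(s['xyz'])+R.from_quat(s['orientation']).apply(p)
def cloud(s):
    v,u=np.mgrid[0:480,0:640]; d=s['depth']
    P=np.stack([(u-s['cx'])/s['fx']*d,(v-s['cy'])/s['fy']*d,d],-1)
    return cam2w(s,P.reshape(-1,3)).reshape(480,640,3)
def w2px(s,p):
    c=R.from_quat(s['orientation']).inv().apply(np.array(p)-np.array(s['xyz']))
    return (c[...,0]/c[...,2]*s['fx']+s['cx'], c[...,1]/c[...,2]*s['fy']+s['cy'])
E
python3 - <<'E'
from h import *
for n in ('top','side'):
    s=snap(n,n+'0.png'); print(n,np.round(s['xyz'],3),np.round(s['orientation'],3),s['fx'])
    for t in 'fixture jaw jaw_post lock_case scanner scanner_window rest tray carton_large carton_medium carton_small screwdriver tub bolt_plate'.split():
        o=[]
        for d in r.search_frame(n,t)[:3]:
            w=cam2w(s,d['at']); u,v=w2px(s,w); o.append((round(d['score'],2),*np.round(w,3),int(u),int(v)))
        print(t,[tuple(map(float,x)) for x in o])
st=r.get_state(); print({k:np.round(v,3) for k,v in st.items()}, r.tip_reach)
E
```

```text
pics
top [0.338 0.08  1.555] [ 0.716 -0.697  0.035 -0.027] 562.0484375703079
fixture [(0.62, 0.643, -0.076, 0.037, 364.0, 183.0), (0.59, 0.452, 0.059, 0.015, 313.0, 252.0), (0.22, 0.506, 0.333, 0.061, 211.0, 228.0)]
jaw [(0.8, 0.458, 0.056, 0.053, 314.0, 249.0)]
jaw_post [(0.84, 0.459, 0.057, 0.053, 314.0, 249.0)]
lock_case [(0.58, 0.448, -0.025, 0.04, 344.0, 254.0), (0.39, 0.508, -0.359, 0.001, 463.0, 236.0)]
scanner [(0.93, 0.506, 0.335, 0.062, 210.0, 228.0), (0.88, 0.255, 0.293, 0.041, 223.0, 323.0)]
scanner_window [(0.82, 0.502, 0.33, 0.063, 212.0, 229.0), (0.58, 0.252, 0.292, 0.034, 224.0, 324.0), (0.25, 0.454, 0.057, 0.015, 314.0, 251.0)]
rest [(0.55, 0.485, 0.309, 0.012, 222.0, 238.0)]
tray [(0.73, 0.508, -0.358, 0.002, 463.0, 236.0), (0.59, 0.706, -0.317, 0.022, 450.0, 164.0), (0.24, 0.457, 0.055, 0.051, 315.0, 249.0)]
carton_large [(0.79, 0.645, -0.078, 0.038, 364.0, 183.0), (0.48, 0.449, -0.026, 0.039, 344.0, 253.0)]
carton_medium [(0.63, 0.666, 0.051, 0.035, 318.0, 174.0)]
carton_small []
screwdriver [(0.76, 0.704, -0.318, 0.022, 450.0, 165.0), (0.72, 0.664, 0.052, 0.038, 
[... 1008 characters left out ...]
.0, 172.0), (0.39, 0.453, -0.002, 0.023, 310.0, 261.0)]
bolt_plate [(0.74, 0.704, 0.325, 0.009, 384.0, 200.0), (0.73, 0.502, 0.316, 0.056, 319.0, 191.0)]
{'clock': np.float64(1.5), 'q': array([-1.204,  0.689, -0.195,  1.565,  0.157,  0.903, -0.215]), 'qd': array([-0.001,  0.001,  0.001, -0.001, -0.001,  0.002,  0.   ]), 'joint_torque': array([ 1.0000e-03, -5.2748e+01, -1.2670e+00, -1.5374e+01, -5.2000e-02,
       -1.0000e-03,  0.0000e+00]), 'tool_pos': array([0.204, 0.591, 0.261]), 'eef_rot': array([ 0.166,  0.986,  0.   , -0.   ]), 'contact_force': array([-0.092, -0.036, -0.889]), 'moment': array([-0.009, -0.005, -0.044]), 'finger_force': np.float64(0.0), 'opening': np.float64(1.003)} 0.022
```

View pics/top0.png

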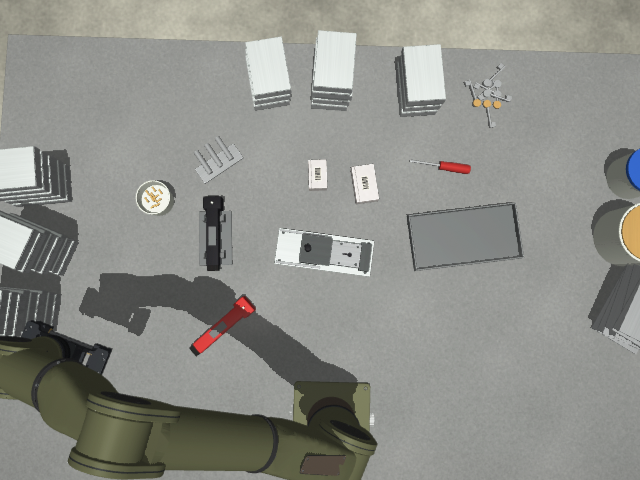

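View pics/side0.png

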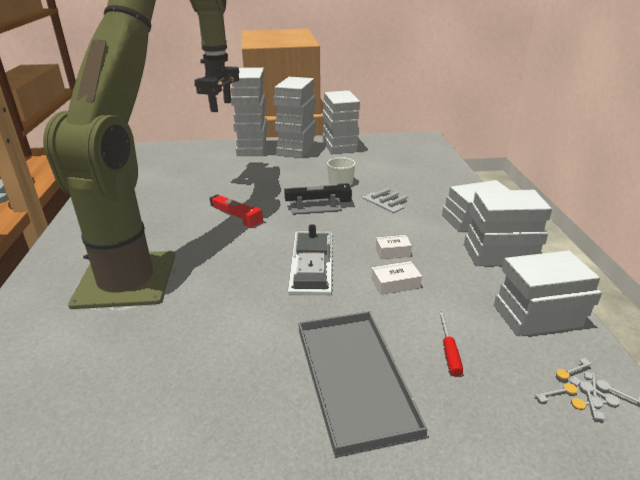

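The top view shows the fixture at (325,252), jaw (315,250), case plate (350,254), the black scanner on its rest (211,230), tray (463,236), and cartons at (365,183) and (317,174).

Look-alikes: scanner is black (211,230), not the red one (222,325). Cartons are the small labelled boxes (365,183) and (317,174), not the tall white stacks at the back and left.

```bash
cat >> h.py <<'E'
def rect(P,m):
    q=P[m][:,:2].astype(np.float32)*1000
    (c,s,a)=cv2.minAreaRect(q); 
    if s[0]<s[1]: s=s[::-1]; a+=90
    return np.round(c,1),np.round(s,1),round(((a+90)%180)-90,1),len(q)  # long axis angle deg
def box(P,x0,x1,y0,y1,z0,z1):
    return (P[...,0]>x0)&(P[...,0]<x1)&(P[...,1]>y0)&(P[...,1]<y1)&(P[...,2]>z0)&(P[...,2]<z1)
def big(m):
    n,l,s,_=cv2.connectedComponentsWithStats(m.astype(np.uint8)); return l==1+np.argmax(s[1:,4])
E
python3 - <<'E'
from h import *
s=snap('top'); P=cloud(s)
def rep(n,*b):
    m=big(box(P,*b)); print(n,rect(P,m),'z',np.round(np.median(P[m][:,2]),4))
print('bench z',np.median(P[box(P,.3,.8,-.2,.2,-.02,.005)][:,2]))
rep('cartA',.58,.72,-.14,.0,.025,.06)
rep('cartB',.60,.74,.01,.1,.025,.06)
rep('tray',.36,.66,-.55,-.2,.014,.05)
rep('fixt',.34,.55,-.16,.18,.006,.12)
rep('fixplate',.34,.55,-.16,.18,.006,.02)
rep('lip',.34,.55,-.0,.14,.045,.056)
rep('post',.34,.55,-.1,.18,.065,.12)
rep('case',.34,.55,-.16,.03,.036,.0445)
rep('scn',.35,.65,.25,.42,.05,.09)
rep('rest',.35,.65,.2,.42,.003,.02)
rep('cheeks',.35,.65,.2,.42,.04,.053)
rep('tub',.5,.68,.4,.6,.01,.1)
im=s['pixels'][:,:,::-1]
a=cv2.resize(im[150:290,190:390],(800,560),interpolation=cv2.INTER_CUBIC); cv2.imwrite('pics/crop.png',a)
E
```

```text
bench z 0.0004995328915147201
cartA (array([646.8, -77.1]), array([103.3,  63.2]), 9.8, 843) z 0.0372
cartB (array([667.7,  53.7]), array([81.6, 49.7]), 2.8, 533) z 0.0372
tray (array([ 508.4, -358.9]), array([305. , 155.1]), -81.7, 658) z 0.0261
fixt (array([455.9,  31.2]), array([275.4, 108. ]), 84.5, 3476) z 0.0355
fixplate (array([455.9,  31.2]), array([275.4, 108. ]), 84.5, 1560) z 0.0132
lip (array([457.4,  46.8]), array([94.7, 76.4]), 83.9, 740) z 0.0508
post (array([459. ,  75.1]), array([15.6, 13.2]), 2.0, 35) z 0.0814
case (array([446.2, -41.1]), array([107.8,  74.9]), 85.8, 705) z 0.0403
scn (array([494.9, 334.7]), array([200.1,  49.5]), 0.0, 1052) z 0.0604
rest (array([477.9, 290.3]), array([181. ,  55.8]), 1.4, 635) z 0.0084
cheeks (array([511.7, 315.8]), array([59.8,  2.7]), 2.7, 25) z 0.0469
tub (array([585. , 490.2]), array([91. , 90.5]), 61.0, 1025) z 0.0387
```

View pics/crop.png

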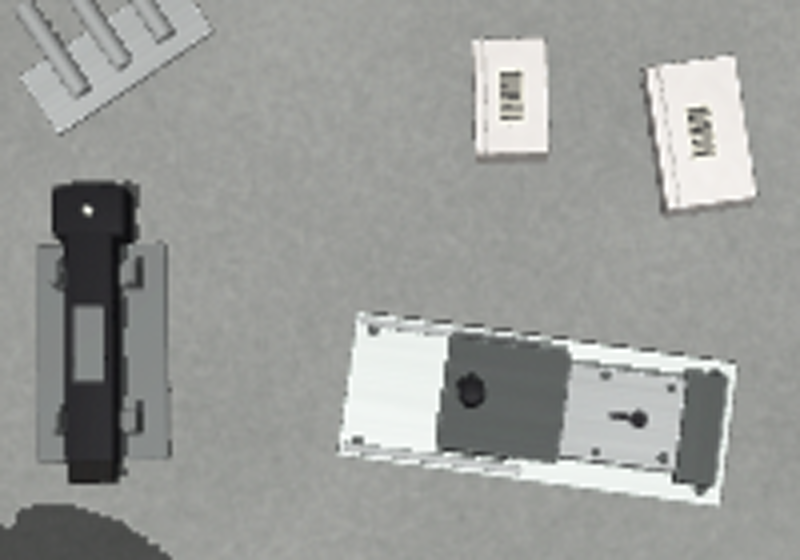

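The crop confirms the black scanner on its rest, head toward +x, and two labelled cartons: large at (365,183), 103x63 mm, and medium at (317,174), 82x50 mm. The small carton is absent. I'll start with the jaw post.

```bash
cat >> h.py <<'E'
def down(a):  # tool down, tool y at world angle a (deg)
    f=np.radians((a+90)/2); return R.from_quat([np.cos(f),np.sin(f),0,0])
def rel(p,a,start=None):
    """dp(mm), twist to tool pose p(m), y-angle a deg; from measured pose or start=(p,a)"""
    if start is None:
        st=r.get_state(); p0=np.array(st['tool_pos']); R0=R.from_quat(st['eef_rot'])
    else: p0=np.array(start[0]); R0=down(start[1])
    return np.round(R0.inv().apply(np.array(p)-p0)*1000,1).tolist(), np.round((R0.inv()*down(a)).as_rotvec(),3).tolist()
def ya():
    v=R.from_quat(r.get_state()['eef_rot']).apply([0,1,0]); return np.degrees(np.arctan2(v[1],v[0]))
FC=np.array([.4559,.0312]); FA=84.5
def fx(x,y,z):
    a=np.radians(FA); return np.array([*(FC+x*np.array([np.sin(a),-np.cos(a)])+y*np.array([np.cos(a),np.sin(a)])),z])
E
python3 - <<'E'
from h import *
print(ya(), fx(0,.046,.13)); print(rel(fx(0,.046,.15),84.5)); print(rel(fx(0,.046,.079),84.5,(fx(0,.046,.15),84.5)))
print(rel(fx(0,.111,.079),84.5,(fx(0,.046,.079),84.5)))
E
```

```text
70.93888501106144 [0.4603089  0.07698823 0.13      ]
([-409.9, -401.9, 110.7], [0.0, -0.0, -0.237])
([0.0, 0.0, 71.0], [0.0, 0.0, 0.0])
([-0.0, 65.0, 0.0], [0.0, 0.0, 0.0])
```

>>> {"fn": "step_arm", "kwargs": {"motion": [{"dp": [-205,-201,55],"twist": [0,0,-0.12],"hand": 1},{"dp": [-205,-201,55],"twist": [0,0,-0.12],"hand": 1},{"dp": [-205,-201,55],"twist": [0,0,-0.12],"hand": 1},{"dp": [-205,-201,55],"twist": [0,0,-0.12],"hand": 1},{"dp": [-205,-201,55],"twist": [0,0,-0.12],"hand": 1}]}}

```text
clock: 2.17
tool_pos: [0.3335, 0.3308, 0.2055]
eef_rot: [0.107, 0.994, -0.001, 0.0]
contact_force: [0.5, 0.5, 0.6]
opening: 1.001
finger_force: 0.0
```

```bash
python3 - <<'E'
from h import *
print(ya(), r.get_state()['tool_pos'],r.get_state()['q'],rel(fx(0,.046,.15),84.5))
E
```

```text
77.66293827274974 [0.33345429 0.33076563 0.20546994] [-0.72950607  0.58966632 -0.23434885  2.07762766  0.27308251  0.50380358
  0.18943648] ([-178.1, -220.7, 55.9], [-0.001, 0.001, -0.119])
```

>>> {"fn": "step_arm", "kwargs": {"motion": [{"dp": [-178,-221,55],"twist": [0,0,-0.12],"hand": 0.4},{"dp": [-178,-221,55],"twist": [0,0,-0.12],"hand": 0.4},{"dp": [-178,-221,55],"twist": [0,0,-0.12],"hand": 0.4},{"dp": [-178,-221,55],"twist": [0,0,-0.12],"hand": 0.4},{"dp": [-178,-221,55],"twist": [0,0,-0.12],"hand": 0.4}]}}

```text
clock: 2.8
tool_pos: [0.4608, 0.0769, 0.1502]
eef_rot: [0.048, 0.999, -0.001, 0.0]
contact_force: [-0.4, -1.2, 0.7]
opening: 0.701
finger_force: 0.0
```

```bash
python3 - <<'E'
from h import *
print(ya(), r.get_state()['tool_pos'],r.get_state()['q'],rel(fx(0,.046,.079),84.5))
E
```

```text
84.46789959064553 [0.46076832 0.07688483 0.15023387] [-0.09517475  0.69486942 -0.27035226  2.12933118  0.48786926  0.37602527
  0.71081661] ([0.5, 0.1, 71.2], [-0.001, 0.0, -0.001])
```

>>> {"fn": "step_arm", "kwargs": {"motion": [{"dp": [0,0,40],"twist": [0,0,0],"hand": 0.4},{"dp": [0,0,71],"twist": [0,0,0],"hand": 0.4},{"dp": [0,0,71],"twist": [0,0,0],"hand": -1},{"dp": [0,0,71],"twist": [0,0,0],"hand": -1},{"dp": [0,0,71],"twist": [0,0,0],"hand": -1}], "force": 20}}

```text
clock: 3.42
tool_pos: [0.4603, 0.0805, 0.0809]
eef_rot: [0.046, 0.999, 0.0, 0.001]
contact_force: [0.4, 0.2, 0.1]
opening: 0.381
finger_force: 0.0
```

>>> {"fn": "step_arm", "kwargs": {"motion": [{"dp": [0,0,0],"twist": [0,0,0],"hand": -1},{"dp": [0,0,0],"twist": [0,0,0],"hand": -1},{"dp": [0,0,0],"twist": [0,0,0],"hand": -1},{"dp": [0,0,0],"twist": [0,0,0],"hand": -1}]}}

```text
clock: 3.92
tool_pos: [0.4599, 0.0787, 0.0805]
eef_rot: [0.047, 0.999, -0.001, 0.001]
contact_force: [-0.2, -5.0, 7.4]
opening: 0.197
finger_force: 20.0
```

>>> {"fn": "step_arm", "kwargs": {"motion": [{"dp": [0,15,0],"twist": [0,0,0],"hand": -1},{"dp": [0,30,0],"twist": [0,0,0],"hand": -1},{"dp": [0,45,0],"twist": [0,0,0],"hand": -1},{"dp": [0,58,0],"twist": [0,0,0],"hand": -1},{"dp": [0,64,0],"twist": [0,0,0],"hand": -1}]}}

```text
clock: 4.55
tool_pos: [0.4664, 0.1397, 0.0804]
eef_rot: [0.048, 0.999, -0.004, 0.0]
contact_force: [4.4, -16.4, 7.8]
opening: 0.199
finger_force: 20.0
```

>>> {"fn": "step_arm", "kwargs": {"motion": [{"dp": [0,0,0],"twist": [0,0,0],"hand": -1},{"dp": [0,0,0],"twist": [0,0,0],"hand": 0},{"dp": [0,0,0],"twist": [0,0,0],"hand": 0.2},{"dp": [0,0,-30],"twist": [0,0,0],"hand": 0.2},{"dp": [0,0,-70],"twist": [0,0,0],"hand": 1}]}}

```text
clock: 5.18
tool_pos: [0.4646, 0.1448, 0.1498]
eef_rot: [0.045, 0.999, 0.0, -0.001]
contact_force: [0.3, 0.9, 0.2]
opening: 0.628
finger_force: 0.0
```

```bash
python3 - <<'E'
from h import *
s=snap('top','a1.png'); 
print(ya(), r.get_state()['tool_pos'],r.get_state()['q'])
P=cloud(s)
for n,b in dict(case=(.38,.52,-.12,.07,.037,.0435),lip=(.34,.55,0,.25,.046,.055),post=(.4,.55,0,.25,.075,.085),rest=(.35,.65,.2,.42,.003,.02),scn=(.35,.65,.25,.42,.056,.064)).items():
    m=big(box(P,*b)); print(n,rect(P,m),P[m].mean(0))
print(rel(fx(0,-.04,.12),-5.5))
E
```

```text
84.75794695691279 [0.46671604 0.14548451 0.15425145] [-0.22054389  0.70260138 -0.28167304  2.0688188   0.45164957  0.42234308
  0.6258581 ]
case (array([444.2, -58.9]), array([74.7, 71.3]), -4.4, 273) [ 0.44957664 -0.066718    0.03990468]Traceback (most recent call last):
  File "<stdin>", line 6, in <module>
  File "h.py", line 24, in big
    n,l,s,_=cv2.connectedComponentsWithStats(m.astype(np.uint8)); return l==1+np.argmax(s[1:,4])
                                                                              ~~~~~~~~~^^^^^^^^^
    return _wrapfunc(a, 'argmax', axis=axis, out=out, **kwds)
    return bound(*args, **kwds)
ValueError: attempt to get argmax of an empty sequence
```

```bash
python3 - <<'E'
from h import *
print(rel(fx(0,-.04,.13),-5.5))
E
```

```text
([0.6, -154.9, 23.7], [0.006, 0.001, 1.575])
```

>>> {"fn": "step_arm", "kwargs": {"motion": [{"dp": [0,-155,20],"twist": [0.006,0,0.8],"hand": 1},{"dp": [0,-155,20],"twist": [0.006,0,0.8],"hand": 1},{"dp": [0,-155,20],"twist": [0.006,0,0.8],"hand": 1},{"dp": [0,-155,20],"twist": [0.006,0,0.8],"hand": 1},{"dp": [0,-155,20],"twist": [0.006,0,0.8],"hand": 1}]}}

```text
clock: 5.85
tool_pos: [0.4513, -0.0099, 0.1296]
eef_rot: [0.432, 0.902, -0.003, -0.0]
contact_force: [0.2, 0.2, 0.6]
opening: 0.996
finger_force: 0.0
```

>>> {"fn": "step_arm", "kwargs": {"motion": [{"dp": [0,0,0],"twist": [0,0,0.77],"hand": 1},{"dp": [0,0,0],"twist": [0,0,0.77],"hand": 1},{"dp": [0,0,0],"twist": [0,0,0.77],"hand": 1},{"dp": [0,0,0],"twist": [0,0,0.77],"hand": 1},{"dp": [0,0,0],"twist": [0,0,0.77],"hand": 1}]}}

```text
clock: 6.48
tool_pos: [0.4513, -0.0093, 0.1296]
eef_rot: [0.737, 0.675, -0.002, 0.001]
contact_force: [0.3, 1.3, 0.4]
opening: 1.002
finger_force: 0.0
```

```bash
python3 - <<'E'
from h import *
s=snap('top','a2.png'); 
print(ya(), r.get_state()['tool_pos'],r.get_state()['q'])
P=cloud(s)
for n,b in dict(lip=(.34,.55,0,.25,.046,.055),post=(.4,.55,0,.25,.07,.085),plate=(.34,.56,.0,.25,.008,.016),side=(.34,.55,-.16,.03,.036,.0445)).items():
    try: m=big(box(P,*b)); print(n,rect(P,m),P[m].mean(0))
    except Exception as e: print(n,e)
s=snap('side','a2s.png'); P=cloud(s)
m=big(box(P,.38,.53,-.12,.06,.037,.0435)); print(rect(P,m))
a=cv2.resize(s['pixels'][180:330,220:420,::-1],(800,600),interpolation=cv2.INTER_CUBIC); cv2.imwrite('pics/a2s.png',a)
print(rel(fx(0,-.04,.038),-5.5))
E
```

```text
-5.007585353279465 [ 0.4512232  -0.00948263  0.12963695] [-0.11060767  0.72391376  0.04255716  2.19448302 -0.10553276  0.22790446
 -0.06320577]
lip (array([465. , 116.3]), array([82.1, 76.4]), 83.7, 661) [0.46468075 0.11537577 0.05063825]
post (array([467. , 137.8]), array([17., 15.]), -40.5, 24) [0.4675257  0.13768676 0.08057809]
plate (array([463.2,  93.9]), array([137.5,  96.8]), -26.5, 292) [0.45361595 0.08524964 0.01240691]
side (array([484.9,  25.6]), array([0., 0.]), 0.0, 1) [0.4848633  0.02558875 0.04347912]
(array([451. , -19.1]), array([122.3,  63.7]), 83.5, 693)
([1.6, 1.0, 91.7], [-0.002, 0.005, 0.009])
```

View pics/a2s.png

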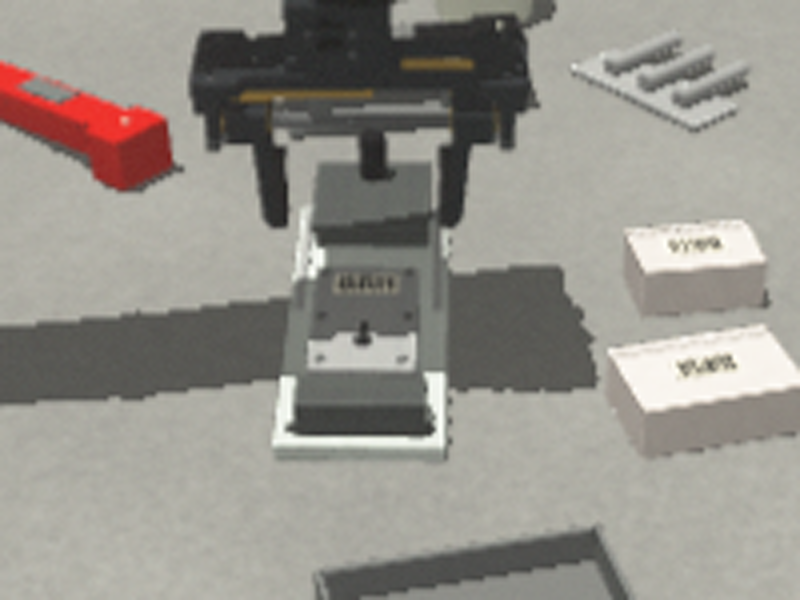

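The side view shows the jaw open, the label now exposed at about (365,283) in the crop, and the case against the fixed jaw with the fingers lined up over its sides.

>>> {"fn": "step_arm", "kwargs": {"motion": [{"dp": [1,1,45],"twist": [0,0.005,0.009],"hand": 1},{"dp": [1.5,1,80],"twist": [0,0.005,0.009],"hand": 1},{"dp": [1.5,1,92],"twist": [0,0.005,0.009],"hand": 1},{"dp": [1.5,1,92],"twist": [0,0.005,0.009],"hand": 1},{"dp": [1.5,1,92],"twist": [0,0.005,0.009],"hand": -1}], "force": 35}}

```text
clock: 7.2
tool_pos: [0.456, -0.0091, 0.0403]
eef_rot: [0.741, 0.672, -0.003, -0.004]
contact_force: [-0.6, 0.0, 0.1]
opening: 0.91
finger_force: 0.0
```

>>> {"fn": "step_arm", "kwargs": {"motion": [{"dp": [0,0,0],"twist": [0,0,0],"hand": -1},{"dp": [0,0,0],"twist": [0,0,0],"hand": -1},{"dp": [0,0,0],"twist": [0,0,0],"hand": -1},{"dp": [0,0,0],"twist": [0,0,0],"hand": -1}]}}

```text
clock: 7.7
tool_pos: [0.4559, -0.0094, 0.0406]
eef_rot: [0.742, 0.671, -0.004, -0.003]
contact_force: [-1.0, 0.9, -4.0]
opening: 0.72
finger_force: 34.9
```

>>> {"fn": "step_arm", "kwargs": {"motion": [{"dp": [0,0,-25],"twist": [0,0,0],"hand": -1},{"dp": [0,0,-60],"twist": [0,0,0],"hand": -1},{"dp": [0,0,-110],"twist": [0,0,0],"hand": -1},{"dp": [0,0,-120],"twist": [0,0,0],"hand": -1},{"dp": [0,0,-120],"twist": [0,0,0],"hand": -1}]}}

```text
clock: 8.32
tool_pos: [0.4573, -0.0093, 0.1606]
eef_rot: [0.742, 0.671, -0.003, -0.003]
contact_force: [0.5, 0.1, -5.6]
opening: 0.722
finger_force: 35.0
```

```bash
python3 - <<'E'
from h import *
st=r.get_state();print(ya(), st['tool_pos'],st['q'],st['contact_force'],st['opening'])
print(rel([.58,.2,.16],84.5)); print(rel([.58,.2,.032],84.5,([.58,.2,.16],84.5)))
E
```

```text
-5.736271833384168 [ 0.45729097 -0.00927038  0.1605882 ] [-0.27554525  0.69214179  0.31736672  2.16052648 -0.57003916  0.37824979
  0.411061  ] [ 0.52386215  0.13712324 -5.58141405] 0.7221833294697828
([220.5, 101.2, -0.5], [-0.008, -0.006, -1.575])
([0.0, 0.0, 128.0], [0.0, 0.0, 0.0])
```

>>> {"fn": "step_arm", "kwargs": {"motion": [{"dp": [110,50,0],"twist": [-0.004,-0.003,-0.78],"hand": -1},{"dp": [220,101,0],"twist": [-0.004,-0.003,-0.78],"hand": -1},{"dp": [220,101,0],"twist": [-0.004,-0.003,-0.78],"hand": -1},{"dp": [220,101,0],"twist": [-0.004,-0.003,-0.78],"hand": -1},{"dp": [220,101,0],"twist": [-0.004,-0.003,-0.78],"hand": -1}]}}

```text
clock: 8.95
tool_pos: [0.58, 0.2057, 0.1565]
eef_rot: [0.427, 0.904, 0.0, -0.003]
contact_force: [-0.7, -0.5, -6.0]
opening: 0.724
finger_force: 35.0
```

>>> {"fn": "step_arm", "kwargs": {"motion": [{"dp": [0,0,0],"twist": [0,0,-0.79],"hand": -1},{"dp": [0,0,0],"twist": [0,0,-0.79],"hand": -1},{"dp": [0,0,0],"twist": [0,0,-0.79],"hand": -1},{"dp": [0,0,0],"twist": [0,0,-0.79],"hand": -1},{"dp": [0,0,0],"twist": [0,0,-0.79],"hand": -1}]}}

```text
clock: 9.57
tool_pos: [0.5784, 0.1977, 0.1574]
eef_rot: [0.052, 0.999, -0.001, -0.005]
contact_force: [-0.2, -0.0, -6.0]
opening: 0.725
finger_force: 35.0
```

```bash
python3 - <<'E'
from h import *
st=r.get_state();print(ya(), st['tool_pos'],st['q'],st['opening'])
print(rel([.58,.2,.030],84.5))
E
```

```text
84.08744198014588 [0.57835296 0.19772751 0.15736764] [-0.42502118  0.80562749  0.03765153  1.69632533 -0.04754161  0.64999352
  1.10677547] 0.7246934450038454
([-2.6, 2.8, 127.3], [-0.003, -0.009, -0.007])
```

>>> {"fn": "step_arm", "kwargs": {"motion": [{"dp": [0,0,55],"twist": [0,-0.009,0],"hand": -1},{"dp": [0,0,100],"twist": [0,-0.009,0],"hand": -1},{"dp": [0,0,118],"twist": [0,-0.009,0],"hand": -1},{"dp": [0,0,127],"twist": [0,-0.009,0],"hand": -1},{"dp": [0,0,129],"twist": [0,-0.009,0],"hand": -1}]}}

```text
clock: 10.2
tool_pos: [0.5798, 0.1991, 0.031]
eef_rot: [0.051, 0.999, -0.001, 0.003]
contact_force: [0.1, 0.2, -5.2]
opening: 0.72
finger_force: 35.0
```

>>> {"fn": "step_arm", "kwargs": {"motion": [{"dp": [0,0,0],"twist": [0,0,0],"hand": -1},{"dp": [0,0,0],"twist": [0,0,0],"hand": 1},{"dp": [0,0,0],"twist": [0,0,0],"hand": 1},{"dp": [0,0,-30],"twist": [0,0,0],"hand": 1},{"dp": [0,0,-80],"twist": [0,0,0],"hand": 1}]}}

```text
clock: 10.82
tool_pos: [0.578, 0.199, 0.1108]
eef_rot: [0.051, 0.999, -0.002, 0.001]
contact_force: [0.4, 0.0, 0.4]
opening: 0.997
finger_force: 0.0
```

>>> {"fn": "step_arm", "kwargs": {"motion": [{"dp": [0,0,0],"twist": [0,0,0.9],"hand": 1},{"dp": [0,0,0],"twist": [0,0,0.9],"hand": 1},{"dp": [0,0,0],"twist": [0,0,0.9],"hand": 1},{"dp": [0,0,0],"twist": [0,0,0.9],"hand": 1},{"dp": [0,0,0],"twist": [0,0,0.9],"hand": 1}]}}

```text
clock: 11.45
tool_pos: [0.5791, 0.1995, 0.1113]
eef_rot: [0.482, 0.876, 0.001, 0.003]
contact_force: [-1.0, 1.1, 0.9]
opening: 0.999
finger_force: 0.0
```

>>> {"fn": "step_arm", "kwargs": {"motion": [{"dp": [0,0,0],"twist": [0,0,0.9],"hand": 1},{"dp": [0,0,0],"twist": [0,0,0.9],"hand": 1},{"dp": [0,0,0],"twist": [0,0,0.9],"hand": 1},{"dp": [0,0,0],"twist": [0,0,0.9],"hand": 1},{"dp": [0,0,0],"twist": [0,0,0.9],"hand": 1}]}}

```text
clock: 12.08
tool_pos: [0.579, 0.1997, 0.1112]
eef_rot: [0.815, 0.579, 0.002, 0.002]
contact_force: [0.3, -0.3, 0.2]
opening: 0.997
finger_force: 0.0
```

>>> {"fn": "step_arm", "kwargs": {"motion": [{"dp": [0,0,0],"twist": [0,0,0.9],"hand": 1},{"dp": [0,0,0],"twist": [0,0,0.9],"hand": 1},{"dp": [0,0,0],"twist": [0,0,0.9],"hand": 1},{"dp": [0,0,0],"twist": [0,0,0.9],"hand": 1},{"dp": [0,0,0],"twist": [0,0,0.9],"hand": 1}]}}

```text
clock: 12.7
tool_pos: [0.579, 0.1999, 0.1111]
eef_rot: [0.986, 0.167, 0.002, 0.001]
contact_force: [0.3, 0.3, -0.0]
opening: 0.999
finger_force: 0.0
```

```bash
python3 - <<'E'
from h import *
st=r.get_state();print(ya(), st['tool_pos'],st['q'],st['opening'])
s=snap('side'); P=cloud(s); m=big(box(P,.5,.68,.13,.26,.024,.034)); print('case side',rect(P,m))
print(rel([.58,.2,.030],-95.5))
E
```

```text
-70.79311488112774 [0.57897065 0.19987257 0.11109725] [-0.77882432  1.00698242  0.72061911  1.74662273 -0.9320858   0.76390485
 -0.80681263] 0.9985039673459524
case side (array([584.3, 196.9]), array([109.1,  72.8]), -6.2, 498)
([0.7, -0.0, 81.0], [0.002, -0.004, 0.427])
```

>>> {"fn": "step_arm", "kwargs": {"motion": [{"dp": [0,0,0],"twist": [0,0,0.427],"hand": 1},{"dp": [0,0,0],"twist": [0,0,0.427],"hand": 1},{"dp": [0,0,20],"twist": [0,0,0.427],"hand": 1},{"dp": [0,0,50],"twist": [0,0,0.427],"hand": 1},{"dp": [0,0,70],"twist": [0,0,0.427],"hand": 1}]}}

```text
clock: 13.38
tool_pos: [0.5789, 0.1997, 0.04]
eef_rot: [0.999, -0.042, 0.002, 0.0]
contact_force: [-0.4, -0.7, 0.0]
opening: 1.003
finger_force: 0.0
```

```bash
python3 - <<'E'
from h import *
st=r.get_state();print(ya(), st['tool_pos'],st['q'],st['opening'])
print(rel([.58,.2,.028],-95.5))
E
```

```text
-94.84016673015081 [0.57891545 0.19966983 0.03996877] [-0.71294412  1.0821496   0.57780743  1.75470713 -0.97718283  0.61768341
 -1.19344738] 1.0028056789032262
([1.0, -0.4, 12.0], [0.001, -0.004, 0.012])
```

>>> {"fn": "step_arm", "kwargs": {"motion": [{"dp": [1,0,12],"twist": [0,-0.004,0.01],"hand": 1},{"dp": [1,0,12],"twist": [0,-0.004,0.01],"hand": -1},{"dp": [1,0,12],"twist": [0,-0.004,0.01],"hand": -1},{"dp": [1,0,12],"twist": [0,-0.004,0.01],"hand": -1},{"dp": [1,0,12],"twist": [0,-0.004,0.01],"hand": -1}], "force": 35}}

```text
clock: 14.0
tool_pos: [0.5806, 0.199, 0.0294]
eef_rot: [0.999, -0.048, 0.001, 0.001]
contact_force: [-0.5, 1.0, 3.9]
opening: 0.725
finger_force: 35.0
```

>>> {"fn": "step_arm", "kwargs": {"motion": [{"dp": [0,0,0],"twist": [0,0,0],"hand": -1},{"dp": [0,0,-30],"twist": [0,0,0],"hand": -1},{"dp": [0,0,-80],"twist": [0,0,0],"hand": -1},{"dp": [0,0,-130],"twist": [0,0,0],"hand": -1},{"dp": [0,0,-130],"twist": [0,0,0],"hand": -1}]}}

```text
clock: 14.62
tool_pos: [0.5819, 0.1991, 0.1613]
eef_rot: [0.999, -0.049, 0.003, 0.0]
contact_force: [-0.1, -0.6, -6.2]
opening: 0.722
finger_force: 35.0
```

```bash
python3 - <<'E'
from h import *
st=r.get_state();print(ya(), st['tool_pos'],st['q'],st['opening'],st['contact_force'])
print(rel(fx(0,-.03,.16),-5.5))
E
```

```text
-95.57112958493416 [0.58188758 0.1991356  0.16130875] [-0.78147358  0.92927462  0.73205372  1.71555069 -0.81461507  0.8227129
 -1.33454857] 0.7223279548087737 [-0.09534412 -0.5730747  -6.24326002]
([-109.1, 209.4, 0.8], [0.005, -0.004, -1.572])
```

>>> {"fn": "step_arm", "kwargs": {"motion": [{"dp": [-55,105,0],"twist": [0.002,-0.002,-0.8],"hand": -1},{"dp": [-109,209,0],"twist": [0.002,-0.002,-0.8],"hand": -1},{"dp": [-109,209,0],"twist": [0.002,-0.002,-0.8],"hand": -1},{"dp": [-109,209,0],"twist": [0.002,-0.002,-0.8],"hand": -1},{"dp": [-109,209,0],"twist": [0.002,-0.002,-0.8],"hand": -1}]}}

```text
clock: 15.25
tool_pos: [0.447, -0.0021, 0.158]
eef_rot: [0.94, 0.342, -0.005, -0.001]
contact_force: [0.6, 1.5, -5.8]
opening: 0.723
finger_force: 35.0
```

>>> {"fn": "step_arm", "kwargs": {"motion": [{"dp": [0,0,0],"twist": [0,0,-0.77],"hand": -1},{"dp": [0,0,0],"twist": [0,0,-0.77],"hand": -1},{"dp": [0,0,0],"twist": [0,0,-0.77],"hand": -1},{"dp": [0,0,0],"twist": [0,0,-0.77],"hand": -1},{"dp": [0,0,0],"twist": [0,0,-0.77],"hand": -1}]}}

```text
clock: 15.88
tool_pos: [0.4509, 0.0027, 0.1579]
eef_rot: [0.741, 0.672, -0.002, -0.002]
contact_force: [0.6, -0.5, -5.4]
opening: 0.725
finger_force: 35.0
```

```bash
python3 - <<'E'
from h import *
st=r.get_state();print(ya(), st['tool_pos'],st['q'],st['opening'])
s=snap('side','b1.png'); P=cloud(s); m=big(box(P,.36,.56,-.12,.1,.145,.165)); print('case side',rect(P,m))
s=snap('top'); P=cloud(s); m=big(box(P,.36,.56,-.12,.1,.145,.165)); print('case top',rect(P,m))
print(fx(0,-.035,.06),rel(fx(0,-.035,.06),-5.5))
E
```

```text
-5.596091982575304 [0.45088399 0.00274777 0.15787355] [-0.21445533  0.6739065   0.17050117  2.1798502  -0.34761918  0.31754089
  0.1536254 ] 0.7249000473005964
case side (array([453.2,   2.8]), array([114.2,  94.6]), 81.7, 852)
case top (array([477.1,  48.3]), array([23.2, 15.2]), -6.5, 48)
[ 0.4525454  -0.00363887  0.06      ] ([-5.7, 2.5, 98.2], [-0.004, 0.001, -0.004])
```

>>> {"fn": "step_arm", "kwargs": {"motion": [{"dp": [-5.7,2.5,40],"twist": [-0.004,0,0],"hand": -1},{"dp": [-5.7,2.5,80],"twist": [-0.004,0,0],"hand": -1},{"dp": [-5.7,2.5,98],"twist": [-0.004,0,0],"hand": -1},{"dp": [-5.7,2.5,98],"twist": [-0.004,0,0],"hand": -1}]}}

```text
clock: 16.48
tool_pos: [0.4524, -0.0041, 0.0596]
eef_rot: [0.742, 0.671, -0.001, 0.0]
contact_force: [-0.3, 0.5, -5.9]
opening: 0.722
finger_force: 35.0
```

```bash
python3 - <<'E'
from h import *
st=r.get_state();print(ya(), st['tool_pos'],st['q'],st['contact_force'])
print(rel(fx(0,-.035,.042),-5.5))
E
```

```text
-5.72474406301825 [ 0.45235468 -0.00414962  0.05957142] [-0.11172137  0.87672544  0.02968335  2.21487351 -0.39499329  0.05611969
  0.20182434] [-0.33566963  0.46953352 -5.85981417]
([0.6, 0.2, 17.6], [-0.001, 0.002, -0.004])
```

>>> {"fn": "step_arm", "kwargs": {"motion": [{"dp": [0.6,0,9],"twist": [0,0,0],"hand": -1},{"dp": [0.6,0,15],"twist": [0,0,0],"hand": -1},{"dp": [0.6,0,17.5],"twist": [0,0,0],"hand": -1},{"dp": [0.6,0,17.5],"twist": [0,0,0],"hand": -1},{"dp": [0.6,0,17.5],"twist": [0,0,0],"hand": -1}]}}

```text
clock: 17.1
tool_pos: [0.4554, -0.0035, 0.0454]
eef_rot: [0.741, 0.671, -0.0, 0.001]
contact_force: [0.8, -0.9, -5.9]
opening: 0.725
finger_force: 35.0
```

```bash
python3 - <<'E'
from h import *
st=r.get_state();print(ya(), st['tool_pos'],st['q'],st['contact_force'],R.from_quat(st['eef_rot']).apply([0,0,1]))
print(rel(fx(0,-.035,.042),-5.5))
E
```

```text
-5.704226457188306 [ 0.45538057 -0.00345166  0.04541245] [-0.12373997  0.90953563  0.04847039  2.20863141 -1.00001924  0.04405572
  0.80605401] [ 0.83396839 -0.85060571 -5.90021426] [ 2.91388502e-04 -1.15728333e-03 -9.99999288e-01]
([-0.5, -2.8, 3.4], [0.0, 0.001, -0.004])
```

>>> {"fn": "step_arm", "kwargs": {"motion": [{"dp": [0,2,2],"twist": [0,0,0],"hand": -1},{"dp": [0,3,4],"twist": [0,0,0],"hand": -1},{"dp": [0,4,5],"twist": [0,0,0],"hand": -1},{"dp": [0,4,5],"twist": [0,0,0],"hand": -1}]}}

```text
clock: 17.6
tool_pos: [0.458, -0.0039, 0.0412]
eef_rot: [0.741, 0.671, -0.0, -0.0]
contact_force: [-3.4, 0.7, 16.7]
opening: 0.718
finger_force: 35.0
```

```bash
python3 - <<'E'
from h import *
st=r.get_state();print(ya(), st['tool_pos'],st['q'],st['contact_force'],R.from_quat(st['eef_rot']).apply([0,0,1]))
E
```

```text
-5.691239520423788 [ 0.45800195 -0.00391936  0.0412342 ] [-0.12104608  0.91887846  0.04796595  2.19976598 -0.99919281  0.04539031
  0.80750319] [-3.42544115  0.70037331 16.7203937 ] [-1.06300064e-03 -5.05827249e-05 -9.99999434e-01]
```

>>> {"fn": "step_arm", "kwargs": {"motion": [{"dp": [0,0,-1],"twist": [0,0,0],"hand": 0.9},{"dp": [0,0,-1],"twist": [0,0,0],"hand": 0.9},{"dp": [0,0,-1],"twist": [0,0,0],"hand": 0.9},{"dp": [0,0,-50],"twist": [0,0,0],"hand": 0.9},{"dp": [0,0,-110],"twist": [0,0,0],"hand": 0.9}]}}

```text
clock: 18.23
tool_pos: [0.4582, -0.0038, 0.1502]
eef_rot: [0.741, 0.671, -0.002, -0.001]
contact_force: [0.8, 0.1, -1.0]
opening: 0.947
finger_force: 0.0
```

>>> {"fn": "step_arm", "kwargs": {"motion": [{"dp": [60,0,0],"twist": [0,0,-0.8],"hand": 0.4},{"dp": [110,0,0],"twist": [0,0,-0.8],"hand": 0.4},{"dp": [140,0,0],"twist": [0,0,-0.8],"hand": 0.4},{"dp": [140,0,0],"twist": [0,0,-0.8],"hand": 0.4},{"dp": [140,0,0],"twist": [0,0,-0.8],"hand": 0.4}]}}

```text
clock: 18.85
tool_pos: [0.4723, 0.1356, 0.1494]
eef_rot: [0.42, 0.907, -0.001, -0.001]
contact_force: [0.2, -0.4, -0.0]
opening: 0.705
finger_force: 0.0
```

>>> {"fn": "step_arm", "kwargs": {"motion": [{"dp": [0,0,0],"twist": [0,0,-0.77],"hand": 0.4},{"dp": [0,0,0],"twist": [0,0,-0.77],"hand": 0.4},{"dp": [0,0,0],"twist": [0,0,-0.77],"hand": 0.4},{"dp": [0,0,0],"twist": [0,0,-0.77],"hand": 0.4},{"dp": [0,0,0],"twist": [0,0,-0.77],"hand": 0.4}]}}

```text
clock: 19.48
tool_pos: [0.4724, 0.1346, 0.1494]
eef_rot: [0.051, 0.999, -0.001, -0.001]
contact_force: [-0.1, 0.4, -0.1]
opening: 0.7
finger_force: 0.0
```

```bash
python3 - <<'E'
from h import *
st=r.get_state();print(ya(), st['tool_pos'],st['q'],st['contact_force'])
s=snap('side'); P=cloud(s); m=big(box(P,.38,.53,-.12,.06,.037,.0435)); print(rect(P,m))
a=cv2.resize(s['pixels'][180:330,220:420,::-1],(800,600),interpolation=cv2.INTER_CUBIC); cv2.imwrite('pics/b2.png',a)
print(fx(0,.109,.15),rel(fx(0,.109,.08),84.5))
E
```

```text
84.11224600354986 [0.4724348  0.13455293 0.14942302] [-0.47723293  0.71781096  0.17227568  2.07277011 -0.30997862  0.37707058
  1.41081686] [-0.07370449  0.35517579 -0.14239569]
(array([458.7,  -2.8]), array([115.4,  63.5]), 84.5, 685)
[0.46634719 0.13969819 0.15      ] ([6.5, 4.5, 69.4], [-0.001, -0.002, -0.007])
```

View pics/b2.png

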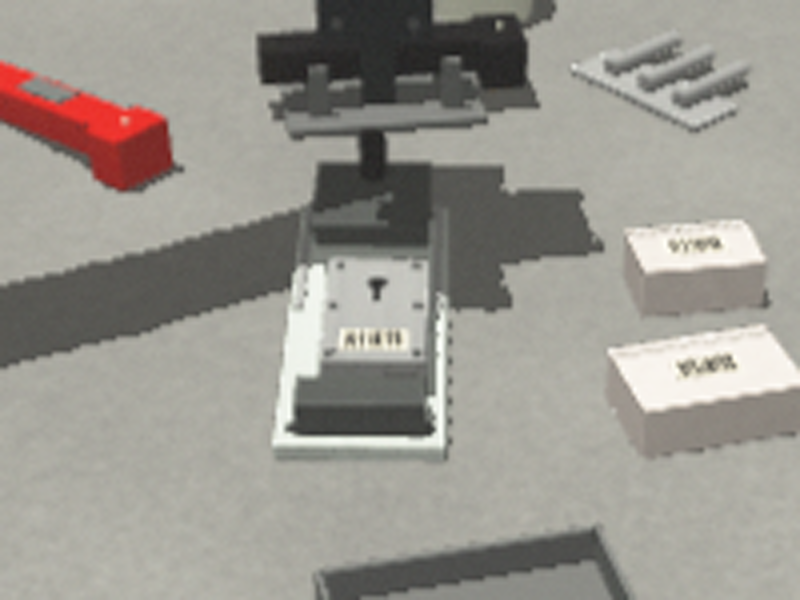

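The case is turned, flat, with its label at (375,340) beside the fixed jaw. Now I'll close the jaw.

>>> {"fn": "step_arm", "kwargs": {"motion": [{"dp": [6.5,4,40],"twist": [0,0,0],"hand": 0.4},{"dp": [6.5,4,69],"twist": [0,0,0],"hand": 0.4},{"dp": [6.5,4,69],"twist": [0,0,0],"hand": -1},{"dp": [6.5,4,69],"twist": [0,0,0],"hand": -1},{"dp": [6.5,4,69],"twist": [0,0,0],"hand": -1}], "force": 20}}

```text
clock: 20.15
tool_pos: [0.467, 0.14, 0.0816]
eef_rot: [0.05, 0.999, -0.0, 0.0]
contact_force: [-0.4, -0.4, 0.8]
opening: 0.382
finger_force: 0.0
```

>>> {"fn": "step_arm", "kwargs": {"motion": [{"dp": [0,0,0],"twist": [0,0,0],"hand": -1},{"dp": [0,0,0],"twist": [0,0,0],"hand": -1},{"dp": [0,0,0],"twist": [0,0,0],"hand": -1},{"dp": [0,0,0],"twist": [0,0,0],"hand": -1}]}}

```text
clock: 20.65
tool_pos: [0.4666, 0.1394, 0.0811]
eef_rot: [0.05, 0.999, -0.001, -0.0]
contact_force: [0.4, -2.4, 6.6]
opening: 0.198
finger_force: 20.0
```

>>> {"fn": "step_arm", "kwargs": {"motion": [{"dp": [0,-12,0],"twist": [0,0,0],"hand": -1},{"dp": [0,-24,0],"twist": [0,0,0],"hand": -1},{"dp": [0,-36,0],"twist": [0,0,0],"hand": -1},{"dp": [0,-46,0],"twist": [0,0,0],"hand": -1},{"dp": [0,-52,0],"twist": [0,0,0],"hand": -1}]}}

```text
clock: 21.28
tool_pos: [0.4614, 0.0899, 0.0811]
eef_rot: [0.048, 0.999, 0.001, -0.0]
contact_force: [-0.9, 4.3, 5.5]
opening: 0.196
finger_force: 20.0
```

```bash
python3 - <<'E'
from h import *
st=r.get_state();print(ya(), st['tool_pos'],st['contact_force'],st['opening'])
print(rel(fx(0,.046,.08),84.5))
E
```

```text
84.44735768350039 [0.46136084 0.08993275 0.08108413] [-0.92378181  4.30982788  5.49734147] 0.19591206383024948
([-0.2, -13.0, 1.1], [0.002, -0.001, -0.001])
```

>>> {"fn": "step_arm", "kwargs": {"motion": [{"dp": [0,-4,0],"twist": [0,0,0],"hand": -1},{"dp": [0,-7,0],"twist": [0,0,0],"hand": -1},{"dp": [0,-10,0],"twist": [0,0,0],"hand": -1},{"dp": [0,-12,0],"twist": [0,0,0],"hand": -1},{"dp": [0,-13,0],"twist": [0,0,0],"hand": -1}]}}

```text
clock: 21.9
tool_pos: [0.4601, 0.0785, 0.0811]
eef_rot: [0.048, 0.999, 0.002, -0.0]
contact_force: [-0.4, 6.6, 6.0]
opening: 0.195
finger_force: 20.0
```

>>> {"fn": "step_arm", "kwargs": {"motion": [{"dp": [0,0,0],"twist": [0,0,0],"hand": -1},{"dp": [0,0,0],"twist": [0,0,0],"hand": -1}]}}

```text
clock: 22.15
tool_pos: [0.4601, 0.0784, 0.0811]
eef_rot: [0.048, 0.999, 0.001, -0.0]
contact_force: [-0.8, 7.0, 5.6]
opening: 0.199
finger_force: 20.0
```

>>> {"fn": "step_arm", "kwargs": {"motion": [{"dp": [0,-1.5,0],"twist": [0,0,0],"hand": -1},{"dp": [0,-3,0],"twist": [0,0,0],"hand": -1},{"dp": [0,-3,0],"twist": [0,0,0],"hand": -1}]}}

```text
clock: 22.52
tool_pos: [0.4598, 0.0754, 0.0811]
eef_rot: [0.048, 0.999, 0.001, -0.0]
contact_force: [-1.7, 6.4, 5.4]
opening: 0.198
finger_force: 20.0
```

>>> {"fn": "step_arm", "kwargs": {"motion": [{"dp": [0,2,0],"twist": [0,0,0],"hand": 0},{"dp": [0,2,0],"twist": [0,0,0],"hand": 0.2},{"dp": [0,2,-30],"twist": [0,0,0],"hand": 0.2},{"dp": [0,2,-90],"twist": [0,0,0],"hand": 0.6},{"dp": [0,50,-120],"twist": [0,0,0],"hand": 0.6}]}}

```text
clock: 23.15
tool_pos: [0.4655, 0.1184, 0.203]
eef_rot: [0.054, 0.999, -0.002, 0.0]
contact_force: [1.4, -0.2, -0.9]
opening: 0.744
finger_force: 0.0
```

```bash
python3 - <<'E'
from h import *
st=r.get_state();print(ya(), st['tool_pos'],st['q'])
s=snap('top','c1.png'); P=cloud(s)
for n,b in dict(case=(.38,.53,-.12,.02,.037,.0435),caseW=(.38,.53,-.045,-.02,.037,.0435),plate=(.34,.56,-.15,.25,.008,.016),block=(.38,.53,-.15,-.05,.03,.0375),scntop=(.35,.65,.25,.42,.056,.064),rest=(.35,.65,.2,.42,.004,.012),cA=(.55,.76,-.18,.0,.03,.045),cB=(.58,.78,.0,.13,.03,.045)).items():
    m=big(box(P,*b)); print(n,rect(P,m))
s=snap('side'); Q=cloud(s); m=big(box(Q,.38,.53,-.12,.02,.037,.0435)); print('case',rect(Q,m))
E
```

```text
83.80994998037475 [0.46551439 0.1183641  0.20296558] [-0.49062511  0.6134659   0.22818911  2.06565696 -0.27283144  0.49054056
  1.40180142]
case (array([447.9, -41.2]), array([108.4,  75.6]), 83.0, 570)
caseW (array([455.3, -33.3]), array([62.2, 24.4]), 1.1, 143)
plate (array([411.5, -30.9]), array([141.3,  26.4]), 84.1, 275)
block (array([442.5, -80.3]), array([74.3, 30.6]), -6.6, 156)
scntop (array([494.8, 331.3]), array([199.5,  48.5]), 2.0, 774)
rest (array([487. , 299.4]), array([150.3,  36.4]), 2.2, 443)
cA (array([646.8, -77.1]), array([100.9,  62.8]), 9.6, 805)
cB (array([668.1,  53.4]), array([81.4, 50.1]), 3.2, 515)
case (array([455.4, -39.5]), array([118.3,  65.9]), 81.2, 616)
```

```bash
python3 - <<'E'
from h import *
for n in('side','top'):
    s=snap(n); P=cloud(s)
    for k,b in dict(post=(.4,.55,0,.2,.074,.086),lip=(.4,.53,0,.1,.047,.054)).items():
        try: m=big(box(P,*b)); print(n,k,rect(P,m),P[m].mean(0))
        except Exception as e: print(n,k,'none')
    a=cv2.resize(s['pixels'][180:330,220:420,::-1],(800,600),interpolation=cv2.INTER_CUBIC); cv2.imwrite('pics/c2%s.png'%n,a)
E
```

```text
side post (array([462.4,  74. ]), array([17.7, 13.9]), 71.1, 34) [0.46148129 0.07127522 0.0803563 ]
side lip (array([458.5,  51.1]), array([84.7, 75. ]), 84.0, 516) [0.45826547 0.04726155 0.05027646]
top post none
top lip (array([429.4,  42. ]), array([61.4, 35.2]), -77.2, 120) [0.43096607 0.04138365 0.05061948]
```

View pics/c2side.png

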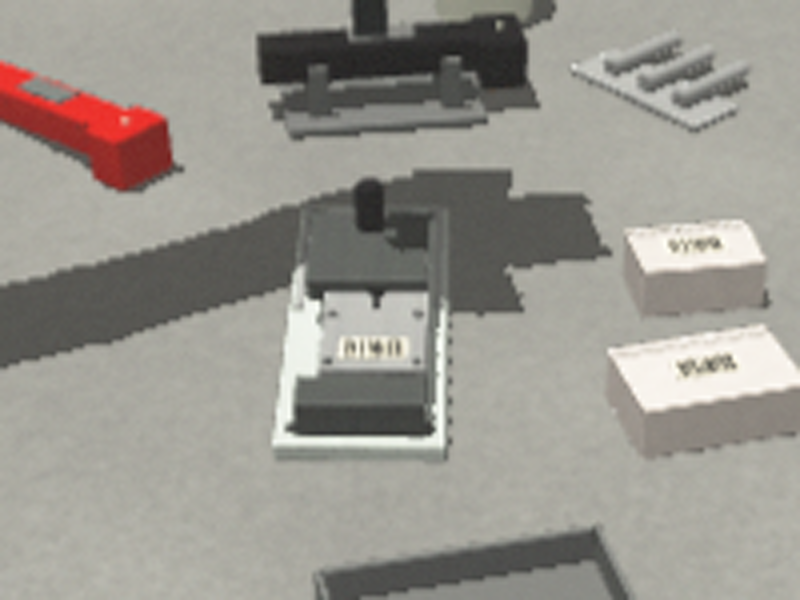

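```bash
python3 - <<'E'
from h import *
print(rel([.4600,.0765,.081],84.5))
E
```

```text
([0.2, -46.5, 119.8], [-0.001, -0.0, -0.001])
```

>>> {"fn": "step_arm", "kwargs": {"motion": [{"dp": [0,-46,30],"twist": [0,0,0],"hand": 0.2},{"dp": [0,-46,80],"twist": [0,0,0],"hand": 0.2},{"dp": [0,-46,120],"twist": [0,0,0],"hand": 0.2},{"dp": [0,-46,120],"twist": [0,0,0],"hand": 0.2},{"dp": [0,-46,120],"twist": [0,0,0],"hand": -1}]}}

```text
clock: 23.98
tool_pos: [0.4599, 0.0752, 0.0811]
eef_rot: [0.05, 0.999, -0.001, -0.001]
contact_force: [-0.5, 0.4, 0.8]
opening: 0.515
finger_force: 0.0
```

>>> {"fn": "step_arm", "kwargs": {"motion": [{"dp": [0,0,0],"twist": [0,0,0],"hand": -1},{"dp": [0,0,0],"twist": [0,0,0],"hand": -1},{"dp": [0,0,0],"twist": [0,0,0],"hand": -1},{"dp": [0,0,0],"twist": [0,0,0],"hand": -1}]}}

```text
clock: 24.48
tool_pos: [0.4605, 0.0761, 0.0814]
eef_rot: [0.049, 0.999, -0.001, 0.0]
contact_force: [-0.3, -0.3, 7.4]
opening: 0.194
finger_force: 20.0
```

>>> {"fn": "step_arm", "kwargs": {"motion": [{"dp": [0,-1,0],"twist": [0,0,0],"hand": -1},{"dp": [0,-2,0],"twist": [0,0,0],"hand": -1},{"dp": [0,-3,0],"twist": [0,0,0],"hand": -1},{"dp": [0,-3,0],"twist": [0,0,0],"hand": -1}]}}

```text
clock: 24.98
tool_pos: [0.4604, 0.0754, 0.0814]
eef_rot: [0.048, 0.999, 0.001, 0.0]
contact_force: [-0.1, 4.0, 7.3]
opening: 0.199
finger_force: 20.0
```

>>> {"fn": "step_arm", "kwargs": {"motion": [{"dp": [0,-1.5,0],"twist": [0,0,0],"hand": -1},{"dp": [0,-3,0],"twist": [0,0,0],"hand": -1},{"dp": [0,-4,0],"twist": [0,0,0],"hand": -1},{"dp": [0,-4,0],"twist": [0,0,0],"hand": -1}]}}

```text
clock: 25.48
tool_pos: [0.4602, 0.0735, 0.0814]
eef_rot: [0.047, 0.999, 0.002, 0.0]
contact_force: [-0.8, 8.1, 6.8]
opening: 0.195
finger_force: 20.0
```

>>> {"fn": "step_arm", "kwargs": {"motion": [{"dp": [0,-2,0],"twist": [0,0,0],"hand": -1},{"dp": [0,-4,0],"twist": [0,0,0],"hand": -1},{"dp": [0,-4,0],"twist": [0,0,0],"hand": -1}]}}

```text
clock: 25.85
tool_pos: [0.4602, 0.0733, 0.0814]
eef_rot: [0.045, 0.999, 0.004, 0.0]
contact_force: [-0.1, 16.8, 4.8]
opening: 0.194
finger_force: 20.0
```

>>> {"fn": "step_arm", "kwargs": {"motion": [{"dp": [0,5,0],"twist": [0,0,0],"hand": -1},{"dp": [0,7,0],"twist": [0,0,0],"hand": 0.1},{"dp": [0,7,0],"twist": [0,0,0],"hand": 0.1},{"dp": [0,7,-50],"twist": [0,0,0],"hand": 0.3},{"dp": [0,7,-100],"twist": [0,0,0],"hand": 1}]}}

```text
clock: 26.48
tool_pos: [0.4591, 0.0716, 0.1811]
eef_rot: [0.05, 0.999, -0.001, -0.002]
contact_force: [0.6, 0.4, 0.2]
opening: 0.628
finger_force: 0.0
```

```bash
python3 - <<'E'
from h import *
st=r.get_state();print(ya(), st['tool_pos'],st['q'])
s=snap('top','d1.png'); P=cloud(s)
dark=(s['pixels'].max(2)<70)
m=big(box(P,.35,.65,.25,.42,.05,.066)&dark); print('scn',rect(P,m))
q=P[m]
for lo in np.arange(.40,.61,.02):
    k=q[(q[:,0]>lo)&(q[:,0]<lo+.02)]
    if len(k): print(round(lo,2),np.round([k[:,1].min(),k[:,1].max(),k[:,1].mean(),k[:,2].mean(),k[:,0].min(),k[:,0].max()],4))
ml=(P[...,0]>.42)&(P[...,0]<.6)&(P[...,1]>.26)&(P[...,1]<.4)&(P[...,2]>.002)&(P[...,2]<.014); print('foot',rect(P,ml),P[ml][:,:2].min(0),P[ml][:,:2].max(0))
mc=box(P,.4,.6,.26,.4,.042,.052); print('cheek',rect(P,mc))
a=cv2.resize(s['pixels'][180:290,170:290,::-1],(654,600),interpolation=cv2.INTER_CUBIC); cv2.imwrite('pics/d1c.png',a)
E
```

```text
84.27287594902604 [0.45907411 0.07161008 0.18113266] [-0.37408119  0.63837023  0.19002711  2.12426154 -0.28543901  0.40669997
  1.51375005]
scn (array([495. , 331.2]), array([199.8,  48.7]), 2.3, 849)
0.4 [0.3103 0.345  0.3265 0.0594 0.4002 0.4198]
0.42 [0.3105 0.3456 0.3272 0.0596 0.4201 0.4381]
0.44 [0.3112 0.3455 0.3286 0.0604 0.4402 0.46  ]
0.46 [0.3127 0.3468 0.3268 0.0595 0.4614 0.4786]
0.48 [0.3132 0.3474 0.3274 0.0599 0.4803 0.4992]
0.5 [0.3149 0.3481 0.3305 0.0605 0.5004 0.5189]
0.52 [0.3152 0.3491 0.3322 0.0603 0.5203 0.54  ]
0.54 [0.3127 0.355  0.3333 0.0605 0.5402 0.5598]
0.56 [0.3097 0.3587 0.3338 0.06   0.5602 0.58  ]
0.58 [0.3103 0.3593 0.3336 0.0603 0.58   0.5952]
foot (array([510. , 329.9]), array([179.7, 139.8]), 0.0, 1279) [0.42018821 0.26000008] [0.59991658 0.39986357]
cheek (array([495.2, 330.9]), array([183.6,  58.9]), 2.4, 109)
```

```bash
python3 - <<'E'
from h import *
print(rel([.487,.330,.14],92.3)); print(rel([.487,.330,.047],92.3,([.487,.33,.14],92.3)))
E
```

```text
([0.9, 259.5, 46.4], [0.0, 0.005, -0.141])
([0.0, 0.0, 93.0], [0.0, 0.0, 0.0])
```

View pics/d1c.png

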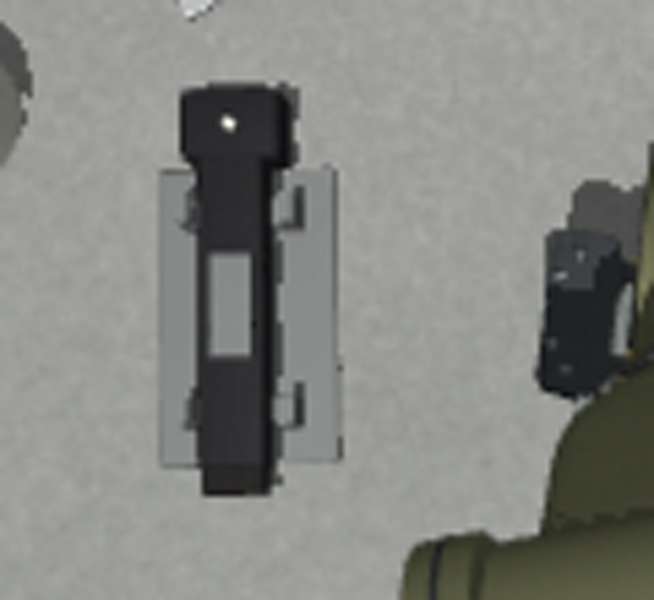

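The scanner lies in both saddles, head toward +x at (230,125) with the middle of the grip at (230,305). Going for the grasp.

>>> {"fn": "step_arm", "kwargs": {"motion": [{"dp": [1,60,40],"twist": [0,0,-0.141],"hand": 0.7},{"dp": [1,120,46],"twist": [0,0,-0.141],"hand": 0.7},{"dp": [1,180,46],"twist": [0,0,-0.141],"hand": 0.7},{"dp": [1,235,46],"twist": [0,0,-0.141],"hand": 0.7},{"dp": [1,259.5,46],"twist": [0,0,-0.141],"hand": 0.7}]}}

```text
clock: 27.15
tool_pos: [0.4835, 0.3349, 0.1337]
eef_rot: [-0.023, 1.0, 0.0, -0.001]
contact_force: [0.3, -1.0, -0.2]
opening: 0.852
finger_force: 0.0
```

```bash
python3 - <<'E'
from h import *
print(r.get_state()['tool_pos'],r.get_state()['q'],rel([.487,.330,.047],92.3))
E
```

```text
[0.48346893 0.33492568 0.1337121 ] [-0.81939877  0.83206535  0.2399187   1.7960661  -0.34253925  0.55522107
  1.25591206] ([-3.4, -5.1, 86.7], [0.001, -0.001, 0.007])
```

>>> {"fn": "step_arm", "kwargs": {"motion": [{"dp": [-3.4,-5,40],"twist": [0,0,0],"hand": 0.7},{"dp": [-3.4,-5,80],"twist": [0,0,0],"hand": 0.7},{"dp": [-3.4,-5,87],"twist": [0,0,0],"hand": 0.7},{"dp": [-3.4,-5,87],"twist": [0,0,0],"hand": -1},{"dp": [-3.4,-5,87],"twist": [0,0,0],"hand": -1}], "force": 30}}

```text
clock: 27.78
tool_pos: [0.4887, 0.326, 0.0487]
eef_rot: [-0.021, 1.0, 0.0, 0.0]
contact_force: [0.2, 0.2, -0.5]
opening: 0.651
finger_force: 0.0
```

>>> {"fn": "step_arm", "kwargs": {"motion": [{"dp": [0,0,0],"twist": [0,0,0],"hand": -1},{"dp": [0,0,0],"twist": [0,0,0],"hand": -1},{"dp": [0,0,0],"twist": [0,0,0],"hand": -1},{"dp": [0,0,0],"twist": [0,0,0],"hand": -1}]}}

```text
clock: 28.28
tool_pos: [0.4883, 0.3268, 0.0481]
eef_rot: [-0.021, 1.0, 0.0, 0.0]
contact_force: [-1.6, 2.1, 6.4]
opening: 0.38
finger_force: 30.0
```

```bash
python3 - <<'E'
from h import *
st=r.get_state();print(ya(),st['tool_pos'],st['q'],st['opening'],st['finger_force'],st['contact_force'])
E
```

```text
92.4457072785592 [0.48827872 0.32684947 0.04807907] [-0.76440986  0.96558864  0.1701033   1.81859435 -0.3780014   0.3887236
  1.29856654] 0.3796702210375095 29.99855482019484 [-1.5779769   2.07722065  6.40064228]
```

>>> {"fn": "step_arm", "kwargs": {"motion": [{"dp": [0,0,-20],"twist": [0,0,0],"hand": -1},{"dp": [0,0,-50],"twist": [0,0,0],"hand": -1},{"dp": [0,0,-90],"twist": [0,0,0],"hand": -1},{"dp": [0,0,-130],"twist": [0,0,0],"hand": -1},{"dp": [0,0,-130],"twist": [0,0,0],"hand": -1}]}}

```text
clock: 28.9
tool_pos: [0.4895, 0.3256, 0.1806]
eef_rot: [-0.021, 1.0, 0.0, 0.002]
contact_force: [-0.9, 0.6, -3.3]
opening: 0.383
finger_force: 30.0
```

```bash
cat > look.py <<'E'
from h import *
def look(n):
    s=snap(n); P=cloud(s)
    for t in ('lock_label','label_large','label_medium'):
        for d in r.search_frame(n,t)[:2]: 
            w=cam2w(s,d['at'])
            print(n,t,round(d['score'],2),np.round(w,4))
    for k,b in dict(case=(.38,.53,-.12,.0,.037,.0435),cA=(.55,.76,-.18,.0,.03,.045),cB=(.58,.78,.0,.13,.03,.045)).items():
        try: m=big(box(P,*b)); print(n,k,rect(P,m))
        except Exception: print(n,k,'none')
    return s,P
if __name__=='__main__':
    st=r.get_state();print(ya(),st['tool_pos'],st['q'],st['opening'])
    look('side'); s,P=look('top')
    cv2.imwrite('pics/e1.png',cv2.resize(s['pixels'][210:290,260:390,::-1],(780,480),interpolation=cv2.INTER_CUBIC))
E
python3 look.py
```

```text
92.35020132470669 [0.48947985 0.32555353 0.18062952] [-0.82542959  0.76298441  0.28011703  1.7739358  -0.32081622  0.64621665
  1.25008839] 0.38325035032973387
side lock_label 0.62 [ 0.4575 -0.0321  0.0424]
side label_large 0.96 [ 0.6449 -0.0951  0.0362]
side label_medium 0.81 [0.6663 0.0358 0.0319]
side case (array([455., -42.]), array([90. , 63.4]), 84.5, 489)
side cA (array([647.3, -77.6]), array([102. ,  67.4]), 9.8, 773)
side cB (array([669.4,  53. ]), array([81.6, 55.9]), 3.1, 397)
top lock_label 0.96 [ 0.4511 -0.0274  0.0425]
top lock_label 0.3 [0.4533 0.3049 0.0121]
top label_large 0.78 [ 0.6452 -0.0745  0.0398]
top label_medium 0.72 [0.6629 0.0535 0.0367]
top label_medium 0.32 [0.4581 0.0509 0.0484]
top case (array([448.8, -46.5]), array([98.2, 72.8]), 82.1, 519)
top cA (array([646.6, -77.1]), array([101.3,  63.4]), 10.5, 798)
top cB (array([667.6,  52.9]), array([81. , 50.1]), 4.2, 516)
```

View pics/e1.png

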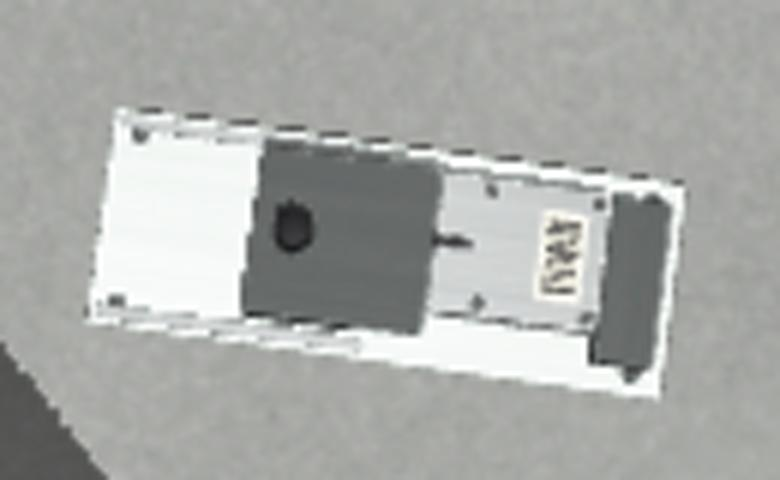

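```bash
python3 - <<'E'
from h import *
s=snap('top'); P=cloud(s)
def px2w(u,v,z):
    d=R.from_quat(s['orientation']).apply([(u-s['cx'])/s['fx'],(v-s['cy'])/s['fy'],1]); c=np.array(s['xyz']); return c+d*(z-c[2])/d[2]
g=lambda a,b,z: px2w(260+(a+.5)/6-.5,210+(b+.5)/6-.5,z)
pl=np.array([g(a,b,.012) for a,b in [(120,107),(685,185),(660,398),(88,322)]]); print('plate',pl.round(4),pl.mean(0)); 
print('ang',np.degrees(np.arctan2(*(pl[0]-pl[1])[[1,0]])),np.degrees(np.arctan2(*(pl[3]-pl[2])[[1,0]])))
im=s['pixels'].astype(int); 
L=g(560,254,.040); print('label',L, P[252,353], 'exp',fx(.0055,-.075,.04))
# cream colour label mask
m=((im[...,0]-im[...,2])>15)&box(P,.4,.5,-.08,0,.03,.05); print(m.sum(), rect(P,m) if m.sum()>5 else '')
for n,b in (('A',(.6,.69,-.12,-.03)),('B',(.63,.71,.0,.1))):
    mm=(im.max(2)<140)&box(P,*b,.033,.045); print(n,mm.sum(),rect(P,mm))
E
```

```text
plate [[ 0.5194  0.1535  0.012 ]
 [ 0.4903 -0.1075  0.012 ]
 [ 0.392  -0.0975  0.012 ]
 [ 0.42    0.1651  0.012 ]] [0.45542614 0.02838242 0.012     ]
ang 83.62654255449243 83.91669755736714
label [ 0.45475371 -0.04811974  0.04      ] [ 0.45416126 -0.04793716  0.04486126] exp [ 0.45418625 -0.04398187  0.04      ]
7 (array([454.5, -47.9]), array([26.9, 10.4]), 1.1, 7)
A 16 (array([658.2, -62.3]), array([58.4, 37.3]), 9.7, 16)
B 20 (array([667.2,  54.3]), array([31.8, 11.2]), 1.6, 20)
```

```bash
sed -i 's/^FC=.*/FC=np.array([.4554,.0284]); FA=83.8/' h.py; python3 - <<'E'
from h import *
print(rel([.4642,.041,.17],-6.2))
E
```

```text
([35.3, -283.2, 7.1], [-0.004, -0.0, 1.721])
```

>>> {"fn": "step_arm", "kwargs": {"motion": [{"dp": [0,-40,0],"twist": [0,0,0.18],"hand": -1},{"dp": [8,-100,0],"twist": [0,0,0.37],"hand": -1},{"dp": [15,-150,0],"twist": [0,0,0.55],"hand": -1},{"dp": [25,-200,0],"twist": [0,0,0.74],"hand": -1},{"dp": [30,-250,0],"twist": [0,0,0.9],"hand": -1}]}}

```text
clock: 29.98
tool_pos: [0.4681, 0.0733, 0.1774]
eef_rot: [0.418, 0.908, -0.001, -0.0]
contact_force: [-0.1, -0.0, -2.2]
opening: 0.381
finger_force: 30.0
```

```bash
python3 - <<'E'
from h import *
st=r.get_state();print(ya(),st['tool_pos'],st['q'],rel([.4642,.041,.165],-6.2))
E
```

```text
40.5504354367764 [0.46808018 0.07331533 0.17744696] [-0.49928192  0.68288912  0.40223509  2.10963891 -0.58712684  0.46020553
  1.06532632] ([-22.0, -23.9, 12.5], [-0.002, 0.001, 0.816])
```

>>> {"fn": "step_arm", "kwargs": {"motion": [{"dp": [-22,-24,12],"twist": [0,0,0.816],"hand": -1},{"dp": [-22,-24,12],"twist": [0,0,0.816],"hand": -1},{"dp": [-22,-24,12],"twist": [0,0,0.816],"hand": -1},{"dp": [-22,-24,12],"twist": [0,0,0.816],"hand": -1},{"dp": [-22,-24,12],"twist": [0,0,0.816],"hand": -1}]}}

```text
clock: 30.6
tool_pos: [0.465, 0.0425, 0.1654]
eef_rot: [0.744, 0.669, -0.001, 0.0]
contact_force: [1.0, -0.7, -2.4]
opening: 0.381
finger_force: 30.0
```

```bash
cat > head.py <<'E'
from h import *
def head():
    st=r.get_state(); T=np.array(st['tool_pos']); a=ya()
    out=[]
    for n in ('top','side'):
        s=snap(n); P=cloud(s); 
        D=P-T; sx=np.radians(a-90); X=D[...,0]*np.cos(sx)+D[...,1]*np.sin(sx); Y=-D[...,0]*np.sin(sx)+D[...,1]*np.cos(sx)
        m=(X>.055)&(X<.14)&(abs(Y)<.06)&(D[...,2]>-.0)&(D[...,2]<.025)
        if m.sum()>20:
            q=P[m][:,:]; print(n,m.sum(),'X',np.percentile(X[m],[1,99]).round(4),'Yrange',np.percentile(Y[m&(X>.08)],[1,99]).round(4),'z',np.median(D[m][:,2]).round(4))
        for d in r.search_frame(n,'scanner_window')[:1]: print(n,'win?',round(d['score'],2),cam2w(s,d['at']).round(4))
    print(a,T.round(4),'tilt',R.from_quat(st['eef_rot']).apply([0,0,1]).round(4))
if __name__=='__main__': head()
E
python3 head.py; python3 - <<'E'
from h import *
print(rel([.4642,.041,.145],-6.2))
E
```

```text
top 379 X [0.0562 0.1063] Yrange [-0.0245  0.0246] z 0.0126
top win? 0.82 [0.1965 0.3486 0.0293]
side 327 X [0.0566 0.109 ] Yrange [-0.0223  0.0265] z 0.011
side win? 0.83 [ 0.4567 -0.0457  0.174 ]
-6.0657573786963965 [0.465  0.0425 0.1654] tilt [-0.0015 -0.0015 -1.    ]
([-1.5, -0.5, 20.5], [-0.001, 0.001, 0.007])
```

>>> {"fn": "step_arm", "kwargs": {"motion": [{"dp": [-1.5,-0.5,10],"twist": [0,0,0],"hand": -1},{"dp": [-1.5,-0.5,20],"twist": [0,0,0],"hand": -1},{"dp": [-1.5,-0.5,20],"twist": [0,0,0],"hand": -1},{"dp": [-1.5,-0.5,20],"twist": [0,0,0],"hand": -1},{"dp": [-1.5,-0.5,20],"twist": [0,0,0],"hand": -1}]}}

```text
clock: 31.42
tool_pos: [0.4642, 0.0409, 0.1458]
eef_rot: [0.743, 0.67, -0.001, 0.0]
contact_force: [0.1, 0.5, -1.8]
opening: 0.381
finger_force: 30.0
```

```bash
python3 head.py; python3 look.py | grep -v case
```

```text
top 361 X [0.0561 0.1063] Yrange [-0.0245  0.0239] z 0.0126
top win? 0.97 [ 0.4506 -0.0386  0.1633]
side 320 X [0.0561 0.1093] Yrange [-0.0223  0.0245] z 0.0112
side win? 0.77 [ 0.456  -0.0417  0.1592]
-5.903900387725908 [0.4642 0.0409 0.1458] tilt [-0.001  -0.0012 -1.    ]
-5.892134576126978 [0.46416744 0.04105165 0.14574402] [-0.49336033  0.76920412  0.51426102  2.15803724 -0.91255817  0.4459306
  0.65203173] 0.3818809262936981
side lock_label 0.64 [ 0.4559 -0.034   0.0427]
side label_large 0.96 [ 0.6438 -0.0952  0.0387]
side label_medium 0.87 [0.6684 0.0351 0.033 ]
side cA (array([648.3, -77.9]), array([101.7,  65.8]), 10.8, 767)
side cB (array([667.9,  51.2]), array([82. , 55.1]), 3.7, 395)
top lock_label 0.58 [ 0.4301 -0.028   0.0433]
top label_large 0.76 [ 0.6462 -0.0793  0.0373]
top label_large 0.32 [0.6635 0.0526 0.0366]
top label_medium 0.83 [0.6644 0.0533 0.0354]
top cA (array([646.8, -77.3]), array([101.9,  62.8]), 9.5, 802)
top cB (array([667.8,  53.4]), array([80.9, 50.1]), 3.2, 508)
```

>>> {"fn": "step_arm", "kwargs": {"motion": [{"dp": [0,0,0],"twist": [0,0,0],"hand": -1},{"dp": [0,0,0],"twist": [0,0,0],"hand": -1},{"dp": [0,0,0],"twist": [0,0,0],"hand": -1},{"dp": [0,0,0],"twist": [0,0,0],"hand": -1},{"dp": [0,0,0],"twist": [0,0,0],"hand": -1}]}}

```text
clock: 32.65
tool_pos: [0.4641, 0.041, 0.1456]
eef_rot: [0.743, 0.67, -0.001, -0.0]
contact_force: [0.4, -0.4, -2.9]
opening: 0.381
finger_force: 30.0
```

>>> {"fn": "step_arm", "kwargs": {"motion": [{"dp": [0,0,0],"twist": [0,0,0],"hand": -1},{"dp": [0,0,0],"twist": [0,0,0],"hand": -1},{"dp": [0,0,0],"twist": [0,0,0],"hand": -1},{"dp": [0,0,0],"twist": [0,0,0],"hand": -1},{"dp": [0,0,0],"twist": [0,0,0],"hand": -1}]}}

```text
clock: 33.28
tool_pos: [0.4641, 0.041, 0.1456]
eef_rot: [0.743, 0.67, -0.001, -0.0]
contact_force: [0.0, -0.7, -2.2]
opening: 0.38
finger_force: 30.0
```

>>> {"fn": "step_arm", "kwargs": {"motion": [{"dp": [0,0,0],"twist": [0,0,0],"hand": -1},{"dp": [0,0,0],"twist": [0,0,0],"hand": -1},{"dp": [0,0,0],"twist": [0,0,0],"hand": -1},{"dp": [0,0,0],"twist": [0,0,0],"hand": -1}]}}

```text
clock: 33.78
tool_pos: [0.4641, 0.041, 0.1456]
eef_rot: [0.743, 0.67, -0.001, -0.0]
contact_force: [-0.7, 0.2, -2.3]
opening: 0.379
finger_force: 30.0
```

```bash
python3 - <<'E'
from h import *
print(rel([.6316,.011,.143],9.8))
E
```

```text
([-12.6, 169.7, 2.4], [-0.002, 0.001, -0.274])
```

>>> {"fn": "step_arm", "kwargs": {"motion": [{"dp": [-3,40,0],"twist": [0,0,-0.08],"hand": -1},{"dp": [-6,90,0],"twist": [0,0,-0.16],"hand": -1},{"dp": [-12,140,2],"twist": [0,0,-0.24],"hand": -1},{"dp": [-12.5,165,2],"twist": [0,0,-0.274],"hand": -1},{"dp": [-12.5,169.5,2],"twist": [0,0,-0.274],"hand": -1}]}}

```text
clock: 34.4
tool_pos: [0.6324, 0.0107, 0.143]
eef_rot: [0.644, 0.765, -0.001, 0.0]
contact_force: [0.2, 0.3, -2.7]
opening: 0.384
finger_force: 30.0
```

>>> {"fn": "step_arm", "kwargs": {"motion": [{"dp": [0,0,0],"twist": [0,0,0],"hand": -1},{"dp": [0,0,0],"twist": [0,0,0],"hand": -1}]}}

```text
clock: 34.65
tool_pos: [0.6299, 0.0115, 0.1432]
eef_rot: [0.644, 0.765, -0.001, -0.001]
contact_force: [-0.6, -0.6, -2.2]
opening: 0.385
finger_force: 30.0
```

```bash
python3 head.py; python3 look.py | grep -v case;python3 - <<'E'
from h import *
print(rel([.6316,.011,.143],9.8))
E
```

```text
top 369 X [0.0557 0.1068] Yrange [-0.0254  0.0241] z 0.012
top win? 0.81 [ 0.6367 -0.0702  0.1595]
side 352 X [0.0558 0.1095] Yrange [-0.0239  0.0251] z 0.0112
side win? 0.84 [ 0.6339 -0.0727  0.1523]
9.770310847935274 [0.6299 0.0115 0.1432] tilt [-3.3e-03 -6.0e-04 -1.0e+00]
9.793074514505252 [0.63085906 0.01136016 0.14351453] [-0.39098247  0.92786828  0.58082203  1.66389153 -0.68508336  0.76539258
  0.68821739] 0.3834383965965247
side lock_label 0.83 [ 0.4549 -0.0329  0.041 ]
side label_large 0.83 [ 0.6474 -0.0948  0.0384]
side label_large 0.72 [0.7114 0.3309 0.0117]
side label_medium 0.74 [ 0.65   -0.0989  0.0351]
side label_medium 0.57 [0.6531 0.0365 0.02  ]
side cA (array([647.5, -77.1]), array([101.9,  68.6]), 10.6, 778)
side cB (array([640.6,  50.9]), array([54.5, 25.6]), -83.1, 126)
top lock_label 0.87 [ 0.4522 -0.0301  0.0415]
top label_large 0.8 [ 0.6171 -0.0797  0.0373]
top label_large 0.62 [0.4586 0.0495 0.0529]
top cA (array([621.2, -81.7]), array([63. , 50.1]), -81.2, 356)
top cB none
([-0.1, 0.2, 0.4], [-0.002, 0.001, -0.0])
```

Position is right; hold, then head for the medium carton.

>>> {"fn": "step_arm", "kwargs": {"motion": [{"dp": [0,0,0],"twist": [0,0,0],"hand": -1},{"dp": [0,0,0],"twist": [0,0,0],"hand": -1},{"dp": [0,0,0],"twist": [0,0,0],"hand": -1},{"dp": [0,0,0],"twist": [0,0,0],"hand": -1},{"dp": [0,0,0],"twist": [0,0,0],"hand": -1}]}}

```text
clock: 35.88
tool_pos: [0.6314, 0.0111, 0.1434]
eef_rot: [0.644, 0.765, -0.001, -0.0]
contact_force: [-0.5, -0.5, -2.4]
opening: 0.381
finger_force: 30.0
```

>>> {"fn": "step_arm", "kwargs": {"motion": [{"dp": [0,0,0],"twist": [0,0,0],"hand": -1},{"dp": [0,0,0],"twist": [0,0,0],"hand": -1},{"dp": [0,0,0],"twist": [0,0,0],"hand": -1},{"dp": [0,0,0],"twist": [0,0,0],"hand": -1},{"dp": [0,0,0],"twist": [0,0,0],"hand": -1}]}}

```text
clock: 36.5
tool_pos: [0.6314, 0.0111, 0.1434]
eef_rot: [0.644, 0.765, -0.001, -0.0]
contact_force: [0.4, 0.4, -3.3]
opening: 0.379
finger_force: 30.0
```

>>> {"fn": "step_arm", "kwargs": {"motion": [{"dp": [0,0,0],"twist": [0,0,0],"hand": -1},{"dp": [0,0,0],"twist": [0,0,0],"hand": -1},{"dp": [0,0,0],"twist": [0,0,0],"hand": -1}]}}

```text
clock: 36.88
tool_pos: [0.6314, 0.0111, 0.1434]
eef_rot: [0.644, 0.765, -0.001, -0.0]
contact_force: [0.3, -0.7, -1.9]
opening: 0.382
finger_force: 30.0
```

```bash
python3 look.py | egrep 'cA|cB'; python3 - <<'E'
from h import *
a=np.radians(3.2-90); t=np.array([.6678,.0533])-.0895*np.array([np.cos(a),np.sin(a)]); print(t,rel([*t,.143],3.2))
E
```

```text
side cA (array([647.3, -77.8]), array([102.1,  66.9]), 8.8, 775)
side cB (array([642.9,  50.5]), array([55.8, 30.5]), -82.7, 136)
top cA (array([621.5, -82.1]), array([63.3, 52.1]), -80.7, 361)
top cB none
[0.66280398 0.14266045] ([124.3, 53.4, 0.2], [-0.002, 0.001, 0.115])
```

>>> {"fn": "step_arm", "kwargs": {"motion": [{"dp": [35,15,0],"twist": [0,0,0.04],"hand": -1},{"dp": [80,35,0],"twist": [0,0,0.08],"hand": -1},{"dp": [115,49,0],"twist": [0,0,0.115],"hand": -1},{"dp": [124,53.5,0],"twist": [0,0,0.115],"hand": -1},{"dp": [124,53.5,0],"twist": [0,0,0.115],"hand": -1}]}}

```text
clock: 37.9
tool_pos: [0.6629, 0.1424, 0.143]
eef_rot: [0.687, 0.727, -0.001, 0.0]
contact_force: [-0.2, -0.3, -3.1]
opening: 0.385
finger_force: 30.0
```

>>> {"fn": "step_arm", "kwargs": {"motion": [{"dp": [0,0,0],"twist": [0,0,0],"hand": -1},{"dp": [0,0,0],"twist": [0,0,0],"hand": -1}]}}

```text
clock: 38.15
tool_pos: [0.663, 0.1404, 0.1435]
eef_rot: [0.688, 0.726, -0.001, 0.0]
contact_force: [1.1, -0.3, -2.1]
opening: 0.383
finger_force: 30.0
```

```bash
python3 head.py; python3 look.py | egrep 'cA|cB|ium'; python3 - <<'E'
from h import *
a=np.radians(3.2-90); t=np.array([.6678,.0533])-.0895*np.array([np.cos(a),np.sin(a)]); print(t,rel([*t,.143],3.2))
E
```

```text
top 376 X [0.0555 0.1068] Yrange [-0.0249  0.0225] z 0.0122
top win? 0.74 [0.2122 0.3328 0.0298]
side 271 X [0.0556 0.1088] Yrange [-0.0237  0.0243] z 0.0111
side win? 0.95 [0.6617 0.0502 0.1524]
3.057328625017983 [0.663  0.1404 0.1435] tilt [-0.0015 -0.002  -1.    ]
side label_medium 0.7 [0.6683 0.0332 0.0307]
side label_medium 0.35 [ 0.5094 -0.3825  0.0035]
side cA (array([648.2, -77.1]), array([103.7,  67.2]), 8.8, 769)
side cB (array([668.8,  53.1]), array([81.3, 55.5]), 5.4, 394)
top label_medium 0.53 [0.6424 0.0527 0.0383]
top cA (array([646.5, -77. ]), array([102.2,  62.8]), 8.9, 814)
top cB (array([652.3,  52.4]), array([51.6, 46.8]), 1.5, 228)
[0.66280398 0.14266045] ([0.2, -0.2, 0.2], [-0.001, 0.001, 0.0])
```

Carton unmoved and on target; hold. Then return the scanner to its rest.

>>> {"fn": "step_arm", "kwargs": {"motion": [{"dp": [0,0,0],"twist": [0,0,0],"hand": -1},{"dp": [0,0,0],"twist": [0,0,0],"hand": -1},{"dp": [0,0,0],"twist": [0,0,0],"hand": -1},{"dp": [0,0,0],"twist": [0,0,0],"hand": -1},{"dp": [0,0,0],"twist": [0,0,0],"hand": -1}]}}

```text
clock: 39.38
tool_pos: [0.663, 0.1424, 0.1432]
eef_rot: [0.687, 0.727, -0.001, -0.0]
contact_force: [0.3, -0.1, -2.2]
opening: 0.382
finger_force: 30.0
```

>>> {"fn": "step_arm", "kwargs": {"motion": [{"dp": [0,0,0],"twist": [0,0,0],"hand": -1},{"dp": [0,0,0],"twist": [0,0,0],"hand": -1},{"dp": [0,0,0],"twist": [0,0,0],"hand": -1},{"dp": [0,0,0],"twist": [0,0,0],"hand": -1},{"dp": [0,0,0],"twist": [0,0,0],"hand": -1}]}}

```text
clock: 40.0
tool_pos: [0.663, 0.1424, 0.1432]
eef_rot: [0.687, 0.727, -0.001, -0.0]
contact_force: [-0.7, -0.5, -2.7]
opening: 0.388
finger_force: 30.0
```

>>> {"fn": "step_arm", "kwargs": {"motion": [{"dp": [0,0,0],"twist": [0,0,0],"hand": -1},{"dp": [0,0,0],"twist": [0,0,0],"hand": -1},{"dp": [0,0,0],"twist": [0,0,0],"hand": -1}]}}

```text
clock: 40.38
tool_pos: [0.663, 0.1424, 0.1432]
eef_rot: [0.687, 0.727, -0.001, -0.0]
contact_force: [0.3, 0.3, -1.9]
opening: 0.385
finger_force: 30.0
```

```bash
python3 - <<'E'
from h import *
print(rel([.50,.30,.18],92.4),r.get_state()['q'])
E
```

```text
([166.4, -154.0, -36.8], [-0.002, -0.0, -1.557]) [-0.58981537  1.00065358  0.65661773  1.50704391 -0.72205026  0.88895723
  0.36808423]
```

>>> {"fn": "step_arm", "kwargs": {"motion": [{"dp": [35,-30,-25],"twist": [0,0,-0.18],"hand": -1},{"dp": [75,-70,-37],"twist": [0,0,-0.36],"hand": -1},{"dp": [110,-100,-37],"twist": [0,0,-0.54],"hand": -1},{"dp": [145,-130,-37],"twist": [0,0,-0.72],"hand": -1},{"dp": [166,-154,-37],"twist": [0,0,-0.9],"hand": -1}]}}

```text
clock: 41.0
tool_pos: [0.4983, 0.3019, 0.1804]
eef_rot: [0.299, 0.954, -0.0, -0.001]
contact_force: [-0.3, 0.6, -3.0]
opening: 0.391
finger_force: 30.0
```

```bash
python3 - <<'E'
from h import *
print(rel([.488,.3275,.14],92.4),r.get_state()['q'],r.get_state()['tool_pos'])
E
```

```text
([23.0, 15.2, 40.4], [-0.0, -0.002, -0.648]) [-0.87916774  0.7899159   0.45693683  1.79094096 -0.5201002   0.68470286
  0.83652687] [0.49826155 0.30189725 0.18037287]
```

>>> {"fn": "step_arm", "kwargs": {"motion": [{"dp": [23,15,0],"twist": [0,0,-0.18],"hand": -1},{"dp": [23,15,20],"twist": [0,0,-0.36],"hand": -1},{"dp": [23,15,40],"twist": [0,0,-0.54],"hand": -1},{"dp": [23,15,40],"twist": [0,0,-0.648],"hand": -1},{"dp": [23,15,40],"twist": [0,0,-0.648],"hand": -1}]}}

```text
clock: 41.62
tool_pos: [0.4902, 0.3247, 0.1402]
eef_rot: [-0.016, 1.0, -0.001, -0.001]
contact_force: [-0.6, -0.5, -3.0]
opening: 0.385
finger_force: 30.0
```

```bash
python3 head.py; python3 - <<'E'
from h import *
print(rel([.488,.3275,.0485],92.4),r.get_state()['q'])
E
```

```text
top 300 X [0.0568 0.1063] Yrange [-0.0256  0.0201] z 0.0115
top win? 0.87 [0.2847 0.2576 0.0409]
side 168 X [0.0556 0.1071] Yrange [-0.0305  0.0213] z 0.011
side win? 0.83 [0.2635 0.2654 0.0313]
91.79751637586631 [0.4902 0.3247 0.1402] tilt [-0.0012 -0.0012 -1.    ]
([1.9, 2.6, 92.0], [-0.001, -0.001, -0.01]) [-0.80801517  0.82302065  0.25385031  1.79303698 -0.34701937  0.57063136
  1.26482471]
```

>>> {"fn": "step_arm", "kwargs": {"motion": [{"dp": [1.9,2.6,35],"twist": [0,0,-0.01],"hand": -1},{"dp": [1.9,2.6,60],"twist": [0,0,-0.01],"hand": -1},{"dp": [1.9,2.6,75],"twist": [0,0,-0.01],"hand": -1},{"dp": [1.9,2.6,80],"twist": [0,0,-0.01],"hand": -1},{"dp": [1.9,2.6,80],"twist": [0,0,-0.01],"hand": -1}]}}

```text
clock: 42.45
tool_pos: [0.4881, 0.3275, 0.0606]
eef_rot: [-0.021, 1.0, -0.001, -0.0]
contact_force: [0.2, 0.2, -2.0]
opening: 0.381
finger_force: 30.0
```

```bash
python3 - <<'E'
from h import *
print(rel([.488,.3275,.0485],92.4),r.get_state()['tool_pos'],r.get_state()['contact_force'])
E
```

```text
([0.1, -0.0, 12.1], [-0.001, -0.001, 0.001]) [0.48806544 0.32752983 0.06055868] [ 0.15628172  0.22324891 -1.9737625 ]
```

>>> {"fn": "step_arm", "kwargs": {"motion": [{"dp": [0,0,5],"twist": [0,0,0],"hand": -1},{"dp": [0,0,10],"twist": [0,0,0],"hand": -1},{"dp": [0,0,12],"twist": [0,0,0],"hand": -1},{"dp": [0,0,12],"twist": [0,0,0],"hand": -1}]}}

```text
clock: 42.95
tool_pos: [0.4876, 0.3275, 0.0483]
eef_rot: [-0.022, 1.0, -0.001, -0.001]
contact_force: [-1.1, -0.1, -1.0]
opening: 0.384
finger_force: 30.0
```

>>> {"fn": "step_arm", "kwargs": {"motion": [{"dp": [0,0,0],"twist": [0,0,0],"hand": 0},{"dp": [0,0,0],"twist": [0,0,0],"hand": 0.5},{"dp": [0,0,0],"twist": [0,0,0],"hand": 0.5},{"dp": [0,0,-45],"twist": [0,0,0],"hand": 0.5},{"dp": [0,0,-100],"twist": [0,0,0],"hand": 0.8}]}}

```text
clock: 43.58
tool_pos: [0.4872, 0.3272, 0.1485]
eef_rot: [-0.022, 1.0, -0.001, -0.002]
contact_force: [0.4, -0.2, 1.0]
opening: 0.841
finger_force: 0.0
```

```bash
python3 - <<'E'
from h import *
st=r.get_state();print(ya(),st['tool_pos'],st['q'])
print('above A',rel([.6468,-.0772,.12],99.8),rel([.6468,-.0772,.12],-80.2))
E
python3 look.py | egrep 'cA|cB'
```

```text
92.47267938653603 [0.48718543 0.32721674 0.14847436] [-0.81781842  0.81124473  0.26104952  1.78973512 -0.34322594  0.58976207
  1.26759305]
above A ([-142.1, -410.9, 29.0], [-0.002, -0.004, -0.128]) ([-142.1, -410.9, 29.0], [-0.006, 0.003, 3.014])
side cA (array([647.3, -77.8]), array([101.7,  65.6]), 9.4, 772)
side cB (array([669.1,  52. ]), array([81.5, 55. ]), 3.3, 395)
top cA (array([646.3, -77.1]), array([101.6,  62.8]), 10.1, 801)
top cB (array([668.2,  53.7]), array([81.3, 49.7]), 2.6, 517)
```

>>> {"fn": "step_arm", "kwargs": {"motion": [{"dp": [-20,-60,0],"twist": [0,0,0.18],"hand": 1},{"dp": [-40,-115,0],"twist": [0,0,0.37],"hand": 1},{"dp": [-60,-170,0],"twist": [0,0,0.55],"hand": 1},{"dp": [-80,-225,0],"twist": [0,0,0.74],"hand": 1},{"dp": [-100,-280,0],"twist": [0,0,0.9],"hand": 1}]}}

```text
clock: 44.6
tool_pos: [0.5998, 0.0504, 0.1471]
eef_rot: [0.418, 0.908, -0.001, -0.001]
contact_force: [0.5, 0.2, -0.1]
opening: 1.003
finger_force: 0.0
```

```bash
python3 - <<'E'
from h import *
print(ya(),rel([.6468,-.0772,.12],-80.2))
E
```

```text
40.595895026269794 ([-127.5, -47.3, 27.1], [-0.003, 0.003, 2.108])
```

>>> {"fn": "step_arm", "kwargs": {"motion": [{"dp": [-60,-20,0],"twist": [0,0,0.9],"hand": 1},{"dp": [-110,-40,0],"twist": [0,0,0.9],"hand": 1},{"dp": [-127,-47,0],"twist": [0,0,0.9],"hand": 1},{"dp": [-127,-47,0],"twist": [0,0,0.9],"hand": 1},{"dp": [-127,-47,0],"twist": [0,0,0.9],"hand": 1}]}}

```text
clock: 45.22
tool_pos: [0.6467, -0.075, 0.1467]
eef_rot: [0.772, 0.636, -0.002, -0.001]
contact_force: [-0.4, 0.3, 0.5]
opening: 0.999
finger_force: 0.0
```

>>> {"fn": "step_arm", "kwargs": {"motion": [{"dp": [0,0,0],"twist": [0,0,0.9],"hand": 1},{"dp": [0,0,0],"twist": [0,0,0.9],"hand": 1},{"dp": [0,0,0],"twist": [0,0,0.9],"hand": 1},{"dp": [0,0,0],"twist": [0,0,0.9],"hand": 1},{"dp": [0,0,0],"twist": [0,0,0.9],"hand": 1}]}}

```text
clock: 45.85
tool_pos: [0.6468, -0.0744, 0.1467]
eef_rot: [0.971, 0.237, -0.002, 0.0]
contact_force: [-0.1, -0.0, 0.9]
opening: 0.998
finger_force: 0.0
```

```bash
python3 look.py | egrep 'cA|cB'; python3 - <<'E'
from h import *
print(ya(),r.get_state()['tool_pos'],r.get_state()['q'],rel([.6466,-.0773,.03],-80.2))
E
```

```text
side cA (array([647.8, -76.7]), array([102.7,  69.6]), 9.9, 778)
side cB (array([669.1,  52.3]), array([81.2, 56.8]), 4.3, 395)
top cA (array([622.8, -81.1]), array([62.7, 54. ]), -79.0, 354)
top cB (array([702. ,  73.2]), array([13.7,  6.4]), 87.8, 14)
-62.16220634290258 [ 0.64740387 -0.07464218  0.14830695] [-0.36675609  1.04554314  0.88014584  1.59983603 -0.93950781  0.97015122
 -0.24691658] ([-1.7, 2.0, 118.3], [0.0, 0.002, 0.315])
```

>>> {"fn": "step_arm", "kwargs": {"motion": [{"dp": [-1.7,2,20],"twist": [0,0,0.18],"hand": 1},{"dp": [-1.7,2,40],"twist": [0,0,0.315],"hand": 1},{"dp": [-1.7,2,75],"twist": [0,0,0.315],"hand": 1},{"dp": [-1.7,2,110],"twist": [0,0,0.315],"hand": 1},{"dp": [-1.7,2,118],"twist": [0,0,0.315],"hand": 1}]}}

```text
clock: 46.88
tool_pos: [0.6454, -0.0767, 0.0286]
eef_rot: [0.996, 0.085, -0.002, -0.001]
contact_force: [0.3, -1.0, -1.1]
opening: 0.997
finger_force: 0.0
```

>>> {"fn": "step_arm", "kwargs": {"motion": [{"dp": [0,0,0],"twist": [0,0,0],"hand": -1},{"dp": [0,0,0],"twist": [0,0,0],"hand": -1},{"dp": [0,0,0],"twist": [0,0,0],"hand": -1},{"dp": [0,0,0],"twist": [0,0,0],"hand": -1},{"dp": [0,0,0],"twist": [0,0,0],"hand": -1}], "force": 20}}

```text
clock: 47.5
tool_pos: [0.6475, -0.0771, 0.0318]
eef_rot: [0.996, 0.085, 0.0, 0.0]
contact_force: [-0.4, 0.6, 6.4]
opening: 0.701
finger_force: 20.0
```

>>> {"fn": "step_arm", "kwargs": {"motion": [{"dp": [0,0,0],"twist": [0,0,0],"hand": -1},{"dp": [0,0,-20],"twist": [0,0,0],"hand": -1},{"dp": [0,0,-50],"twist": [0,0,0],"hand": -1},{"dp": [0,0,-80],"twist": [0,0,0],"hand": -1},{"dp": [0,0,-90],"twist": [0,0,0],"hand": -1}]}}

```text
clock: 48.12
tool_pos: [0.6477, -0.0779, 0.123]
eef_rot: [0.996, 0.085, 0.001, 0.001]
contact_force: [0.6, 0.6, -2.6]
opening: 0.703
finger_force: 20.0
```

```bash
python3 - <<'E'
from h import *
st=r.get_state();print(ya(),st['tool_pos'],st['q'],st['opening'],st['contact_force'],rel([.499,-.2946,.12],-81.7))
E
```

```text
-80.28766131533276 [ 0.64773145 -0.07792256  0.12303121] [-0.31474872  1.0344498   0.7510215   1.61055347 -0.87860042  0.86258493
 -0.60714724] 0.7034636065239632 [ 0.60758752  0.64769823 -2.58623978] ([-183.2, 188.5, 3.3], [0.003, -0.001, 0.025])
```

>>> {"fn": "step_arm", "kwargs": {"motion": [{"dp": [-40,40,0],"twist": [0,0,0.02],"hand": -1},{"dp": [-80,83,0],"twist": [0,0,0.025],"hand": -1},{"dp": [-120,125,0],"twist": [0,0,0.025],"hand": -1},{"dp": [-160,165,0],"twist": [0,0,0.025],"hand": -1},{"dp": [-183,188,0],"twist": [0,0,0.025],"hand": -1}]}}

```text
clock: 48.75
tool_pos: [0.4954, -0.2964, 0.1211]
eef_rot: [0.998, 0.07, -0.002, 0.001]
contact_force: [0.4, 0.0, -2.9]
opening: 0.701
finger_force: 20.0
```

```bash
python3 - <<'E'
from h import *
st=r.get_state();print(ya(),st['tool_pos'],st['q'],rel([.499,-.2946,.037],-81.7))
E
```

```text
-81.9499022338271 [ 0.49536818 -0.29640838  0.12109062] [ 0.10316616  0.93973403  0.6572488   1.84634232 -0.89120524  0.68142184
 -0.13347679] ([4.1, -1.5, 84.1], [0.002, 0.003, -0.004])
```

>>> {"fn": "step_arm", "kwargs": {"motion": [{"dp": [3,-1,35],"twist": [0,0,0],"hand": -1},{"dp": [3,-1,60],"twist": [0,0,0],"hand": -1},{"dp": [3,-1,76],"twist": [0,0,0],"hand": -1},{"dp": [3,-1,83],"twist": [0,0,0],"hand": -1},{"dp": [3,-1,85],"twist": [0,0,0],"hand": -1}]}}

```text
clock: 49.38
tool_pos: [0.5007, -0.2921, 0.0357]
eef_rot: [0.997, 0.072, -0.001, 0.0]
contact_force: [-0.6, 0.3, -0.7]
opening: 0.704
finger_force: 20.0
```

>>> {"fn": "step_arm", "kwargs": {"motion": [{"dp": [0,0,0],"twist": [0,0,0],"hand": -1},{"dp": [0,0,0],"twist": [0,0,0],"hand": 0.8},{"dp": [0,0,0],"twist": [0,0,0],"hand": 0.8},{"dp": [0,0,-45],"twist": [0,0,0],"hand": 0.8},{"dp": [0,0,-90],"twist": [0,0,0],"hand": 0.8}]}}

```text
clock: 50.0
tool_pos: [0.5009, -0.292, 0.127]
eef_rot: [0.997, 0.072, -0.001, 0.0]
contact_force: [-0.6, 0.7, -0.3]
opening: 0.898
finger_force: 0.0
```

```bash
python3 - <<'E'
from h import *
st=r.get_state();print(ya(),st['tool_pos'],rel([.6680,.0535,.13],-87))
s=snap('side'); P=cloud(s)
for b in ((.4,.6,-.4,-.2,.03,.05),(.58,.78,-.05,.15,.03,.045)): 
    m=big(box(P,*b)); print(rect(P,m),np.median(P[m][:,2]))
E
```

```text
-81.71824864747032 [ 0.5008861  -0.29195207  0.1270104 ] ([215.1, -317.8, -3.7], [0.001, 0.002, 0.092])
(array([ 501.2, -293.3]), array([100.2,  66.2]), 8.3, 1319) 0.03999266017475289
(array([669. ,  53.4]), array([81.2, 56. ]), 2.8, 389) 0.0364609510554007
```

>>> {"fn": "step_arm", "kwargs": {"motion": [{"dp": [170,-250,0],"twist": [0,0,0.092],"hand": 0.8},{"dp": [170,-250,0],"twist": [0,0,0.092],"hand": 0.8},{"dp": [170,-250,0],"twist": [0,0,0.092],"hand": 0.8},{"dp": [170,-250,0],"twist": [0,0,0.092],"hand": 0.8},{"dp": [170,-250,0],"twist": [0,0,0.092],"hand": 0.8}]}}

```text
clock: 50.68
tool_pos: [0.6343, -0.0169, 0.1255]
eef_rot: [1.0, 0.027, -0.0, 0.0]
contact_force: [1.2, -0.7, -0.0]
opening: 0.899
finger_force: 0.0
```

```bash
python3 look.py | egrep 'cB'; python3 - <<'E'
from h import *
st=r.get_state();print(ya(),st['tool_pos'],st['q'],rel([.6680,.0535,.13],-87))
E
```

```text
side cB (array([669.1,  52.8]), array([81.3, 54.9]), 1.4, 303)
top cB (array([705.4,  79.9]), array([0., 0.]), 0.0, 1)
-87.16098526854586 [ 0.63267952 -0.02216     0.12577358] [-0.40614591  1.00857196  0.73888383  1.66959416 -0.87883783  0.82962609
 -0.79060374] ([39.0, -73.8, -4.4], [0.002, 0.002, -0.003])
```

>>> {"fn": "step_arm", "kwargs": {"motion": [{"dp": [20,-40,0],"twist": [0,0,0],"hand": 0.8},{"dp": [38,-70,0],"twist": [0,0,0],"hand": 0.8},{"dp": [39,-73.5,0],"twist": [0,0,0],"hand": 0.8},{"dp": [39,-73.5,0],"twist": [0,0,0],"hand": 0.8}]}}

```text
clock: 51.58
tool_pos: [0.6677, 0.0535, 0.1254]
eef_rot: [1.0, 0.025, -0.001, 0.001]
contact_force: [-0.4, -0.0, 0.6]
opening: 0.899
finger_force: 0.0
```

```bash
python3 - <<'E'
from h import *
st=r.get_state();print(ya(),st['tool_pos'],st['q'],rel([.6680,.0535,.030],-87))
E
```

```text
-87.09465024865226 [0.66771936 0.05346322 0.12537606] [-0.50848759  1.05559466  0.76911732  1.54617277 -0.86857286  0.91140737
 -0.95522701] ([0.5, -0.2, 95.4], [0.002, 0.002, -0.002])
```

>>> {"fn": "step_arm", "kwargs": {"motion": [{"dp": [0,0,40],"twist": [0,0,0],"hand": 0.8},{"dp": [0,0,80],"twist": [0,0,0],"hand": 0.8},{"dp": [0,0,94],"twist": [0,0,0],"hand": 0.8},{"dp": [0,0,94],"twist": [0,0,0],"hand": -1},{"dp": [0,0,94],"twist": [0,0,0],"hand": -1}]}}

```text
clock: 52.2
tool_pos: [0.6693, 0.0543, 0.0331]
eef_rot: [1.0, 0.026, 0.001, 0.001]
contact_force: [-0.1, 0.7, 0.4]
opening: 0.698
finger_force: 0.0
```

>>> {"fn": "step_arm", "kwargs": {"motion": [{"dp": [0,0,0],"twist": [0,0,0],"hand": -1},{"dp": [0,0,0],"twist": [0,0,0],"hand": -1},{"dp": [0,0,0],"twist": [0,0,0],"hand": -1},{"dp": [0,0,0],"twist": [0,0,0],"hand": -1}]}}

```text
clock: 52.7
tool_pos: [0.6691, 0.0551, 0.0328]
eef_rot: [1.0, 0.027, 0.0, 0.001]
contact_force: [-0.9, 0.0, 6.3]
opening: 0.563
finger_force: 20.0
```

>>> {"fn": "step_arm", "kwargs": {"motion": [{"dp": [0,0,-20],"twist": [0,0,0],"hand": -1},{"dp": [0,0,-50],"twist": [0,0,0],"hand": -1},{"dp": [0,0,-80],"twist": [0,0,0],"hand": -1},{"dp": [0,0,-110],"twist": [0,0,0],"hand": -1},{"dp": [0,0,-110],"twist": [0,0,0],"hand": -1}]}}

```text
clock: 53.32
tool_pos: [0.6699, 0.055, 0.1444]
eef_rot: [1.0, 0.026, 0.002, 0.001]
contact_force: [0.1, 0.3, -1.5]
opening: 0.567
finger_force: 20.0
```

```bash
python3 - <<'E'
from h import *
st=r.get_state();print(ya(),st['tool_pos'],st['opening'],rel([.5178,-.4232,.13],-81.7))
E
```

```text
-86.97368539884403 [0.66990428 0.05501224 0.14437642] 0.5667624001867801 ([-177.2, 469.5, 14.5], [0.002, -0.004, -0.092])
```

>>> {"fn": "step_arm", "kwargs": {"motion": [{"dp": [-88,234,0],"twist": [0,0,-0.05],"hand": -1},{"dp": [-88,234,0],"twist": [0,0,-0.05],"hand": -1},{"dp": [-88,234,0],"twist": [0,0,-0.05],"hand": -1},{"dp": [-88,234,0],"twist": [0,0,-0.05],"hand": -1},{"dp": [-88,234,0],"twist": [0,0,-0.05],"hand": -1}]}}

```text
clock: 53.95
tool_pos: [0.5891, -0.1905, 0.1418]
eef_rot: [0.999, 0.046, -0.002, 0.003]
contact_force: [0.9, 0.8, -2.7]
opening: 0.563
finger_force: 20.0
```

```bash
python3 - <<'E'
from h import *
st=r.get_state();print(ya(),st['tool_pos'],st['opening'],rel([.5178,-.4232,.13],-81.7))
E
```

```text
-84.76582428123501 [ 0.58910076 -0.19052093  0.14176376] 0.5625493476116499 ([-92.2, 225.1, 13.5], [0.006, 0.005, -0.054])
```

>>> {"fn": "step_arm", "kwargs": {"motion": [{"dp": [-25,60,0],"twist": [0.003,0.003,-0.02],"hand": -1},{"dp": [-50,120,5],"twist": [0.003,0.003,-0.05],"hand": -1},{"dp": [-75,180,10],"twist": [0.003,0.003,-0.05],"hand": -1},{"dp": [-92,220,12],"twist": [0.003,0.003,-0.05],"hand": -1},{"dp": [-92,225,12],"twist": [0.003,0.003,-0.05],"hand": -1}]}}

```text
clock: 54.58
tool_pos: [0.5209, -0.4204, 0.1292]
eef_rot: [0.997, 0.073, -0.001, 0.0]
contact_force: [-0.1, 0.9, -0.9]
opening: 0.569
finger_force: 20.0
```

```bash
python3 - <<'E'
from h import *
st=r.get_state();print(ya(),st['tool_pos'],st['q'],rel([.5178,-.4232,.0375],-81.7))
E
```

```text
-81.62445697971629 [ 0.52085066 -0.42044229  0.12924212] [ 0.30428231  1.00432456  0.63387232  1.54407476 -0.73099721  0.84325148
 -0.20616062] ([-3.3, 2.3, 91.7], [0.0, 0.002, 0.001])
```

>>> {"fn": "step_arm", "kwargs": {"motion": [{"dp": [-2,2,35],"twist": [0,0,0],"hand": -1},{"dp": [-2,2,65],"twist": [0,0,0],"hand": -1},{"dp": [-2,2,83],"twist": [0,0,0],"hand": -1},{"dp": [-2,2,91],"twist": [0,0,0],"hand": -1},{"dp": [-2,2,92],"twist": [0,0,0],"hand": -1}]}}

```text
clock: 55.2
tool_pos: [0.5231, -0.418, 0.038]
eef_rot: [0.997, 0.077, 0.001, -0.001]
contact_force: [-0.9, -0.1, -1.5]
opening: 0.566
finger_force: 20.0
```

>>> {"fn": "step_arm", "kwargs": {"motion": [{"dp": [0,0,0],"twist": [0,0,0],"hand": -1},{"dp": [0,0,0],"twist": [0,0,0],"hand": 0.6},{"dp": [0,0,0],"twist": [0,0,0],"hand": 0.6},{"dp": [0,0,-45],"twist": [0,0,0],"hand": 0.6},{"dp": [0,0,-105],"twist": [0,0,0],"hand": 0.6}]}}

```text
clock: 55.82
tool_pos: [0.5221, -0.4177, 0.1432]
eef_rot: [0.997, 0.076, -0.0, -0.002]
contact_force: [1.5, -1.2, 1.2]
opening: 0.8
finger_force: 0.0
```

>>> {"fn": "step_arm", "kwargs": {"motion": [{"dp": [0,0,-60],"twist": [0,0,0],"hand": 0.6},{"dp": [0,0,-120],"twist": [0,0,0],"hand": 0.6},{"dp": [0,0,-120],"twist": [0,0,0],"hand": 0.6}]}}

```text
clock: 56.2
tool_pos: [0.5237, -0.4217, 0.2693]
eef_rot: [0.997, 0.076, 0.004, 0.003]
contact_force: [-0.8, 0.2, -0.6]
opening: 0.797
finger_force: 0.0
```

```bash
python3 - <<'E'
from h import *
st=r.get_state();print(ya(),st['tool_pos'],st['clock'])
s=snap('side','f1.png'); P=cloud(s)
for n,b in dict(A=(.42,.6,-.36,-.2,.03,.05),B=(.42,.62,-.5,-.37,.03,.05),case=(.38,.53,-.12,.0,.037,.0435),lip=(.4,.53,0,.1,.047,.054),post=(.4,.55,0,.2,.074,.086)).items():
    m=big(box(P,*b)); print(n,rect(P,m),np.median(P[m][:,2]))
s=snap('top','f1t.png'); P=cloud(s); dark=(s['pixels'].max(2)<70)
m=big(box(P,.35,.65,.25,.42,.05,.066)&dark); print('scn',rect(P,m),P[m][:,2].mean())
for n,b in dict(case=(.38,.53,-.09,.0,.037,.0435),lip=(.4,.53,0,.1,.047,.054)).items():
    m=big(box(P,*b)); print(n,rect(P,m))
E
```

```text
-81.2685357497096 [ 0.52373024 -0.4217089   0.26926116] 56.2
A (array([ 501.2, -294.2]), array([100.5,  66.3]), 7.9, 1371) 0.040008238850426925
B (array([ 503. , -436.4]), array([80.4, 53.2]), 9.2, 1322) 0.040096222894475286
case (array([455.3, -39.5]), array([81.9, 63.3]), 84.5, 470) 0.040200232348393594
lip (array([458. ,  50.3]), array([85.5, 75. ]), 84.5, 519) 0.05030198954549858
post (array([461.6,  68.7]), array([19.7, 16.3]), -83.9, 34) 0.08049294431971354
scn (array([495. , 324.8]), array([200.2,  48.7]), 2.9, 810) 0.05997686814114249
case (array([447.8, -45.5]), array([95. , 75.9]), 84.7, 512)
lip (array([457.7,  49.5]), array([83.9, 76.1]), 83.4, 575)
```

View pics/f1.png

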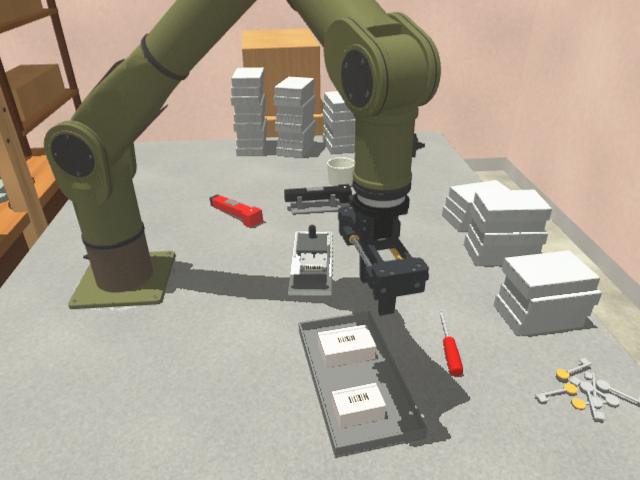

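View pics/f1t.png

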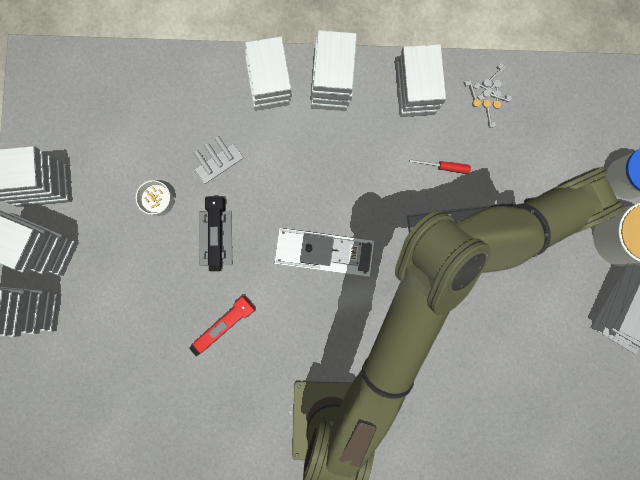

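The medium carton was knocked a little after release, but it still lies flat in the tray at (358,403). Large carton (347,345) is flat, the scanner is in both saddles (215,232), the case is clamped with its label at (357,255), and the bystanders are untouched.

>>> {"fn": "step_arm", "kwargs": {"motion": [{"dp": [0,0,0],"twist": [0,0,0],"hand": 0.6},{"dp": [0,0,0],"twist": [0,0,0],"hand": 0.6},{"dp": [0,0,0],"twist": [0,0,0],"hand": 0.6},{"dp": [0,0,0],"twist": [0,0,0],"hand": 0.6}]}}

```text
clock: 56.8
tool_pos: [0.5224, -0.4187, 0.2626]
eef_rot: [0.997, 0.076, 0.0, -0.001]
contact_force: [-0.0, -0.5, 0.7]
opening: 0.801
finger_force: 0.0
```

```bash
python3 -c "
from plant import r
print(r.finish_job())"
```

```text
the job is handed in; nothing more can be done
None
```

I handed the job in at about 57 s with no verdict returned: the case is turned and clamped about 7 mm off-centre, the scanner was held over the lock, large and medium labels in turn (small carton absent; no read confirmation is given), both cartons lie flat in the tray, the scanner is back on its rest, and the bystanders look untouched.

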